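Dry-stack two wrought-iron candlesticks for riveting

TASK

Set up both candlesticks on the bench, from the foot upwards, ready for riveting. On the round foot, inside its rim, stand the tall round column, on top of it the round pan, and in the pan the candle cup, mouth up; on the square foot, inside its rim, stand the short square block, and on top of it the square pan with its spike up. Everything upright, well centred on what is beneath it and let go; leave the two feet where they lie, and do not upset or shove aside the tin of rivets.

Things in the scene. Friction and masses are not known exactly. Their poses are not given: they have to be found in the camera images.
- round_foot: Grey iron round foot of the tall candlestick, lying flat: a disc 92 mm across with a raised rim, 12 mm high in all. Inside the rim is a flat round recess, about 60 mm across at its mouth, whose floor lies 6 mm above the bench. Loose, about 0.55 kg. Origin: centre of its underside; z up.
- square_foot: Grey iron square foot of the low candlestick, lying flat: 88 x 88 mm with a raised rim 13 mm wide, 12 mm high in all. Inside the rim is a flat square recess 62 x 62 mm whose floor lies 6 mm above the bench. Loose, about 0.6 kg. Origin: centre of its underside; x and y along its sides, z up.
- tall_column: Grey iron solid round column, standing, 58 mm high: a straight shaft 36 mm across with a slightly wider base (42 mm across, in the lowest 12 mm); flat top with a small dark rivet-hole mark. About 0.42 kg. Origin: centre of its underside; z up along it.
- short_block: Grey iron solid square block, standing, 36 x 36 mm and 32 mm high, flat top with a small dark rivet-hole mark. About 0.3 kg. Origin: centre of its underside; x and y along its sides, z up.
- round_pan: Grey iron round drip pan, lying open side up: 60 mm across with straight sides, 16 mm high, walls and bottom 4 mm thick (inside 52 mm across, 12 mm deep). About 0.16 kg. Origin: centre of its underside; z up.
- square_pan: Grey iron square drip pan, lying open side up: 58 x 58 mm, 14 mm high, walls and bottom 4 mm thick, with a thin upright candle spike (8 mm thick, tip 32 mm above the underside) in its middle. About 0.18 kg. Origin: centre of its underside; x and y along its sides, z up.
- candle_cup: Grey iron candle cup, a straight round tube 34 mm across and 45 mm high, standing mouth up, open at the top, walls 3 mm and bottom 4 mm thick. About 0.12 kg. Origin: centre of its underside; z up.
- rivet_tin: Bystander, to be left standing where it is: a bright metal tin 55 mm across and 36 mm high, heaped with copper rivets to 41 mm. Origin: centre of its underside; z up.
Not all that is in view belongs to the job. Leave any pink or red look-alike of the tall_column alone.

How it is judged:
By the outcome, as a careful person would: the job done as asked, in the order asked, and still so for the second after the job is handed in, with the robot touching nothing.
It also fails if it takes over 141 s, if anything falls off the work surface, if the arm or the gripper's body presses on something with over 40 N, if the wrist force passes 120 N, or if a joint passes its speed limit or range.

ROBOT

A 6-joint arm with a two-finger parallel gripper is mounted at the origin on the work surface. World frame = base frame: x ahead of the robot, y to its left, z up, the work surface at z = 0. Lengths are in m, angles in degrees, forces in N, time in s.
With the tool pointing down it reaches from about 0.3 to 0.75 m from the base axis. Payload 8.5 kg.
Tool frame: the origin (TCP) lies between the finger pads; the fingertips stand 17 mm ahead of it and the grasp point (between the pads) lies 2 mm behind it; z points along the fingers, y is the direction in which the jaws open and shut (so a half turn about z gives the same grasp; the last joint's range is limited). The gripper opens to 85 mm and grips with 20 to 120 N. Pads are 22 mm wide; open, the fingers measure 114 mm over their backs; the gripper's body (76 mm by 85 mm) begins 54 mm behind the grasp point. The pads swing forward as they close: fully open they stand 13 mm farther back than shut.
Start: joints at [63.696, 21.807, 74.336, -0, 83.858, -12.336], TCP at [0.133, 0.534, 0.248] pointing down, gripper open.
Joint ranges: [-178.18, 178.18], [-50.72, 133.34], [12.68, 142.11], [-81.47, 261.47], [9.98, 163.14], [-165.26, 165.26]. Speed limits (degrees/s): [136.94, 136.94, 180, 180, 180, 180].

INTERFACE

Orientations are given as a 3x3 rotation matrix whose columns are the frame's x, y, z axes.
In Python, from rig import readout, eyes, env gives the robot as it stands.
- The arm moves only by the tool arm_command, never from a script. Its argument "rows" is text: rows parted by semicolons, each of 7 numbers parted by spaces: the closure, from 0 (fully open) to 1 (shut), then the shift along the tool's x, y, z in mm, then the turn, a rotation vector about the tool's x, y, z in degrees. In form: grip dx dy dz rx ry rz; .... A call has 1 to 5 rows; each row shifts and turns the commanded pose from where the row before left it, along the tool's axes as they then stand; what a row does not reach is not made up. A row lasts 1/12 s, in which the tool goes at most 41.7 mm and 7.16 degrees, less where a joint would pass 70% of its speed; a pose out of reach is approached as far as the arm can. A call with a gripper value outside its range is refused whole. The fingers move at their own pace and stop on an object; "squeeze" is the grip in N (left out, the last holds). Time passes only in rows, so rows that do not move let the fingers close. It gives the time, the measured TCP pose, the force and the opening at its end, in the units of the state.
- readout.observe(): the state, without advancing time (a new reading comes with each control period).
- eyes.get_image(name): name is "scene" or "top" or "wrist"; returns the picture (384x512x3 uint8, red, green, blue); there is no depth.
- eyes.camera_model(name): a dict with "mtx" (3x3 intrinsics, pixels), "view" (4x4, takes a point from world to camera coordinates). Camera axes: x right, y up, looking along -z (the intrinsics and any distortion apply to the point x, -y, -z); pixel columns grow to the right and rows downward; lengths in m; the calibration is good to about 2 mm. The wrist camera is an equidistant fisheye: a pixel r from the principal point sees the ray r / f radians off the axis. A picture is of the moment at which its call begins: read the wrist's pose just before it. camera_model takes no time and is no camera call; for the wrist camera it gives the pose at the moment of the call.
- env.close_job(): hands the job in, once; it reports no verdict.
The state is a dict: "time_s": time; "q": joint angles; "qvel": joint speeds; "joint_efforts": joint torques, N m; "position": TCP position; "tool_rot": TCP orientation; "ft_force": force on the tool from outside, world axes, zero at the start; "wrist_torque": the same for the moment, N m; "grip_width": finger opening in m.
Only numpy, scipy, OpenCV 4.12 (cv2) and the standard library are available. Lean on these libraries where they do the work, as an engineer would, in place of code of your own. Each camera call takes 0.05 s, during which the arm holds its last target. There are 200 camera calls.

## Working session

There is one attempt and no reset: what is moved stays moved. The work goes in short steps, Python scripts to look and compute and a tool call to move; the robot and the scene stay as the last step left them, time stands still between calls to the robot, and variables do not carry over. Pictures are saved under pics/ and viewed, about 12 in all and at most 16, crops included, and the job is handed in when it is done.

Besides the shell and the picture viewer there is one more tool, called after "Call:" as name(argument=value, ...), one argument or row to a line, values as JSON. arm_command: Moves the arm, as the interface text tells. Its arguments: {"type":"object","properties":{"rows":{"type":"string"},"squeeze":{"type":"number"}},"required":["rows"]}

```bash
ls; mkdir -p pics
python3 - <<'E'
from rig import readout, eyes, env
import cv2,numpy as np
print(readout.observe())
for n in("top","scene"):
    im=eyes.get_image(n); cv2.imwrite(f"pics/{n}0.png",cv2.resize(im[:,:,::-1],(800,600),interpolation=cv2.INTER_CUBIC))
    cv2.imwrite(f"pics/{n}raw.png",im[:,:,::-1])
    m=eyes.camera_model(n);print(n,m)
print(eyes.camera_model("wrist"))
E
```

```text
pics
{'time_s': 0.0, 'q': array([ 6.36982667e+01,  2.18404120e+01,  7.43860250e+01,  3.50046045e-04,
        8.38558755e+01, -1.23358098e+01]), 'qvel': array([-0.1572927 ,  0.02572131,  0.09366552, -0.029545  , -0.08600573,
        0.04688082]), 'joint_efforts': array([-4.24056361e-04, -4.48463809e+01, -2.31268376e+01, -2.96331900e-04,
        4.86017147e-03, -8.28677202e-06]), 'position': array([0.132619  , 0.53349519, 0.24770968]), 'tool_rot': array([[-9.70439178e-01,  2.41344961e-01, -6.42010711e-04],
       [ 2.41345612e-01,  9.70438377e-01, -1.28520220e-03],
       [ 3.12854759e-04, -1.40215703e-03, -9.99998968e-01]]), 'ft_force': array([0.00144099, 0.55684663, 0.24029541]), 'wrist_torque': array([ 0.02679397, -0.04535781,  0.0070646 ]), 'grip_width': 0.08533324815138099}
top {'mtx': array([[381.48426923,   0.        , 251.44151891],
       [  0.        , 381.48426923, 188.07780021],
       [  0.        ,   0.        ,   1.        ]]), 'view': array([[ 0.00929378, -0.99987924,  0.01245483, -0.00512008],
       [ 0.99653114,  0.01029133,  0.08258192, -0.56256687],
       [-0.0827
[... 248 characters left out ...]
 0.        ,   1.        ]]), 'view': array([[-0.88349715,  0.46840488, -0.00544495,  0.4993424 ],
       [-0.25622631, -0.47349363,  0.84270509,  0.10427253],
       [ 0.39214903,  0.74592268,  0.53834793, -1.49614831],
       [ 0.        ,  0.        ,  0.        ,  1.        ]])}
{'mtx': array([[297.31863964,   0.        , 258.04891873],
       [  0.        , 297.31863964, 189.7823533 ],
       [  0.        ,   0.        ,   1.        ]]), 'view': array([[ 0.24057612,  0.9706296 , -0.00114179, -0.55050761],
       [-0.93354827,  0.23106294, -0.27403931,  0.03673628],
       [-0.26572684,  0.06699324,  0.96171781, -0.37758274],
       [ 0.        ,  0.        ,  0.        ,  1.        ]])}
```

View pics/top0.png

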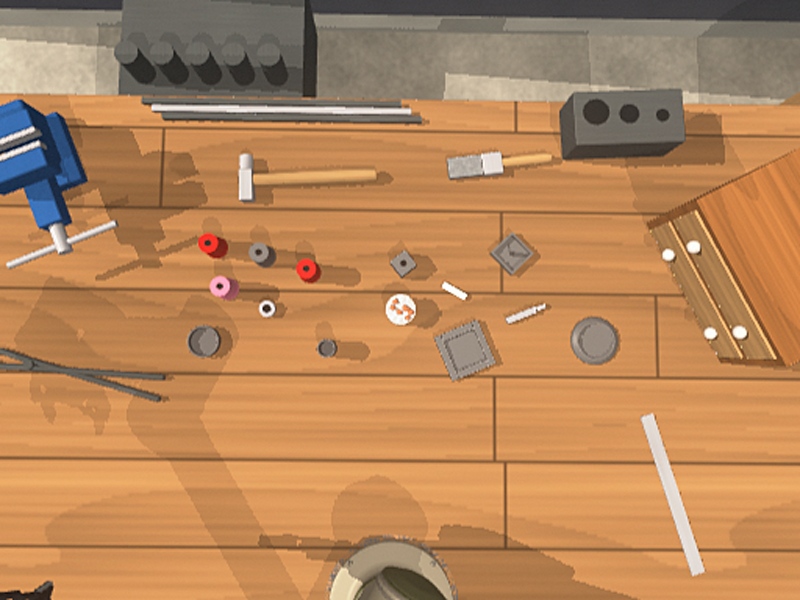

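View pics/scene0.png

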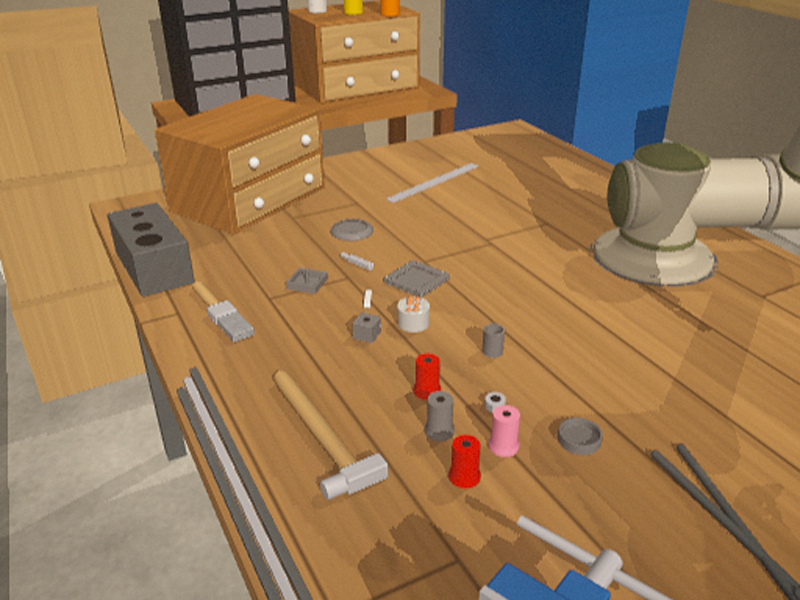

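```bash
cat > h.py <<'E'
from rig import readout, eyes, env
import cv2,numpy as np
def ray(m,name,uv):
    uv=np.array(uv,float).reshape(-1,1,2); K=m["mtx"]
    if name=="wrist": xy=cv2.fisheye.undistortPoints(uv,K,np.zeros(4))[:,0]
    else: xy=cv2.undistortPoints(uv,K,None)[:,0]
    d=np.c_[xy[:,0],-xy[:,1],-np.ones(len(xy))]
    R=m["view"][:3,:3];t=m["view"][:3,3]
    return -R.T@t, d@R
def at(m,name,uv,z):
    c,d=ray(m,name,uv); return (c+d*((z-c[2])/d[:,2])[:,None])[:,:2]
def pix(m,name,P):
    P=np.atleast_2d(P); R=m["view"][:3,:3];t=m["view"][:3,3]
    p=(P@R.T+t)*[1,-1,-1]
    if name=="wrist": return cv2.fisheye.projectPoints(p[:,None],np.zeros(3),np.zeros(3),m["mtx"],np.zeros(4))[0][:,0]
    return cv2.projectPoints(p,np.zeros(3),np.zeros(3),m["mtx"],None)[0][:,0]
E
python3 - <<'E'
from h import *
m=eyes.camera_model("top"); im=cv2.imread("pics/topraw.png")
k=.64
O=dict(column=(260,253,.058),block=(403,263,.032),sqpan=(514,254,.014),rpan=(204,341,.016),cup=(327,348,.045),sqfoot=(465,350,.012),rfoot=(595,340,.012),tin=(401,309,.041),pink=(222,287,.058),red1=(208,243,.058),red2=(306,269,.058))
for n,(u,v,z) in O.items():
    print(n,at(m,"top",[[u*k,v*k]],z).round(4))
hsv=cv2.cvtColor(im,cv2.COLOR_BGR2HSV); mask=((hsv[...,1]<70)).astype(np.uint8)
for n in("block","sqpan","sqfoot","rfoot","rpan"):
    u,v,z=O[n]; nl,lab=cv2.connectedComponents(mask); l=np.bincount(lab[int(v*k)-4:int(v*k)+5,int(u*k)-4:int(u*k)+5].ravel())
    l[0]=0; c=cv2.findContours((lab==l.argmax()).astype(np.uint8),0,1)[0][0].reshape(-1,2)
    w=at(m,"top",c,z).astype(np.float32)*1000; print(n,[np.round(x,1) for x in cv2.minAreaRect(w)])
T=np.eye(4);s=readout.observe();T[:3,:3]=s["tool_rot"];T[:3,3]=s["position"]
print("cam in tool",(np.linalg.inv(T)@np.linalg.inv(eyes.camera_model("wrist")["view"])).round(3))
E
```

```text
column [[0.6313 0.2415]]
block [[ 0.6195 -0.0177]]
sqpan [[ 0.6414 -0.228 ]]
rpan [[0.472  0.3494]]
cup [[0.4614 0.1188]]
sqfoot [[ 0.4598 -0.1354]]
rfoot [[ 0.4807 -0.3795]]
tin [[ 0.5336 -0.0145]]
pink [[0.5689 0.3079]]
red1 [[0.6485 0.3358]]
red2 [[0.6031 0.158 ]]
block [array([620.1, -17. ]), array([35.5, 36.7]), np.float64(37.6)]
sqpan [array([ 643.8, -221.5]), array([56.2, 59.6]), np.float64(45.2)]
sqfoot [array([ 460.2, -133.9]), array([87.9, 87.9]), np.float64(23.4)]
rfoot [array([ 479.6, -377.1]), array([85.8, 84.1]), np.float64(44.8)]
rpan [array([471.4, 352.5]), array([55.2, 54.8]), np.float64(1.9)]
cam in tool [[ 0.001  0.962  0.274  0.069]
 [ 1.    -0.001 -0.     0.001]
 [-0.     0.274 -0.962 -0.125]
 [ 0.     0.     0.     1.   ]]
```

```bash
cat >> h.py <<'E'
from scipy.spatial.transform import Rotation as Ro
def Rt(a): # tool down, tool y at world angle a
    a=np.radians(a); y=np.array([np.cos(a),np.sin(a),0]); z=np.array([0,0,-1.]); return np.c_[np.cross(y,z),y,z]
def plan(*way,g=0,vmax=40):
    s=readout.observe(); p=s["position"];R=s["tool_rot"]
    ang=np.degrees(np.arctan2(R[1,1],R[0,1]))
    print("at",p.round(4),"yaw",round(ang,2),"t",round(s["time_s"],2),"w",round(s["grip_width"],4),"F",s["ft_force"].round(1))
    for x,y,z,a in way:
        q=np.array([x,y,z]); w=(Ro.from_matrix(R).inv()*Ro.from_matrix(Rt(a))).as_rotvec(degrees=True)
        d=q-p; n=int(max(1,np.ceil(np.linalg.norm(d)*1000/vmax),np.ceil(np.linalg.norm(w)/7)))
        for i in range(n):
            r=np.r_[R.T@d/n*1000,w/n]; print(g,*[f"{v:.1f}" for v in r],sep=" ",end=";\n" if i%5==4 else "; ")
            R=R@Ro.from_rotvec(w/n,degrees=True).as_matrix()
        p=q; R=Rt(a); print(" |")
def snap(name,show=None,pts=None):
    m=eyes.camera_model("wrist"); im=eyes.get_image("wrist")[:,:,::-1].copy(); cv2.imwrite(f"pics/{name}_raw.png",im); np.savez(f"pics/{name}.npz",**m)
    big=cv2.resize(im,(768,576),interpolation=cv2.INTER_CUBIC)
    for P in (pts if pts is not None else []):
        u=pix(m,"wrist",P)[0]*1.5; cv2.drawMarker(big,tuple(int(v) for v in u),(0,255,0),0,10,1)
    cv2.imwrite(f"pics/{name}.png",big); return m,im
E
python3 -c "
from h import *
plan((.631,.2415,.15,0))"
```

```text
at [0.1327 0.5335 0.2478] yaw 76.03 t 0.1 w 0.0855 F [-0.  -0.7  1. ]
0 -36.9 -10.9 6.5 -0.0 0.0 5.1; 0 -37.8 -7.6 6.5 -0.0 0.0 5.1; 0 -38.3 -4.2 6.5 -0.0 0.0 5.1; 0 -38.5 -0.8 6.5 -0.0 0.0 5.1; 0 -38.4 2.6 6.5 -0.0 0.0 5.1;
0 -38.0 6.0 6.5 -0.0 0.0 5.1; 0 -37.4 9.3 6.5 -0.0 0.0 5.1; 0 -36.4 12.6 6.5 -0.0 0.0 5.1; 0 -35.1 15.8 6.5 -0.0 0.0 5.1; 0 -33.6 18.8 6.5 -0.0 0.0 5.1;
0 -31.8 21.7 6.5 -0.0 0.0 5.1; 0 -29.8 24.4 6.5 -0.0 0.0 5.1; 0 -27.5 27.0 6.5 -0.0 0.0 5.1; 0 -25.0 29.3 6.5 -0.0 0.0 5.1; 0 -22.3 31.4 6.5 -0.0 0.0 5.1;
 |
```

Call:
arm_command(
  rows="0.3 -36.9 -10.9 6.5 0 0 5.1; 0.3 -37.8 -7.6 6.5 0 0 5.1; 0.3 -38.3 -4.2 6.5 0 0 5.1; 0.3 -38.5 -0.8 6.5 0 0 5.1; 0.3 -38.4 2.6 6.5 0 0 5.1",
  squeeze=40,
)

```text
time_s: 0.52
position: [0.2999, 0.4349, 0.2153]
tool_rot: [[-0.769, 0.639, -0.0], [0.639, 0.769, -0.0], [0.0, -0.0, -1.0]]
ft_force: [0.2, 0.7, 0.8]
grip_width: 0.0599
```

Call:
arm_command(
  rows="0.3 -38 6 6.5 0 0 5.1; 0.3 -37.4 9.3 6.5 0 0 5.1; 0.3 -36.4 12.6 6.5 0 0 5.1; 0.3 -35.1 15.8 6.5 0 0 5.1; 0.3 -33.6 18.8 6.5 0 0 5.1",
)

```text
time_s: 0.93
position: [0.4659, 0.3369, 0.1827]
tool_rot: [[-0.419, 0.908, -0.001], [0.908, 0.419, -0.0], [0.0, -0.001, -1.0]]
ft_force: [0.8, 1.1, 0.3]
grip_width: 0.06
```

Call:
arm_command(
  rows="0.3 -31.8 21.7 6.5 0 0 5.1; 0.3 -29.8 24.4 6.5 0 0 5.1; 0.3 -27.5 27 6.5 0 0 5.1; 0.3 -25 29.3 6.5 0 0 5.1; 0.3 -22.3 31.4 6.5 0 0 5.1",
)

```text
time_s: 1.35
position: [0.6314, 0.2385, 0.15]
tool_rot: [[0.013, 1.0, -0.001], [1.0, -0.013, -0.0], [-0.0, -0.001, -1.0]]
ft_force: [0.5, 0.5, -0.1]
grip_width: 0.06
```

Call:
arm_command(
  rows="0.3 0 0 0 0 0 0;0.3 0 0 0 0 0 0",
)

```text
time_s: 1.52
position: [0.6309, 0.2384, 0.1492]
tool_rot: [[0.01, 1.0, -0.002], [1.0, -0.01, -0.0], [-0.0, -0.002, -1.0]]
ft_force: [-0.7, 0.9, -0.2]
grip_width: 0.0599
```

```bash
python3 -c "
from h import *
snap('w1',pts=[(.631,.2415,.058),(.631,.2415,0)])
plan((.631,.2415,.15,0))"
```

```text
at [0.6299 0.2396 0.15  ] yaw -0.48 t 1.57 w 0.0598 F [-0.9  0.   0.1]
0 2.0 1.1 -0.0 -0.1 0.0 -0.5;  |
```

View pics/w1.png

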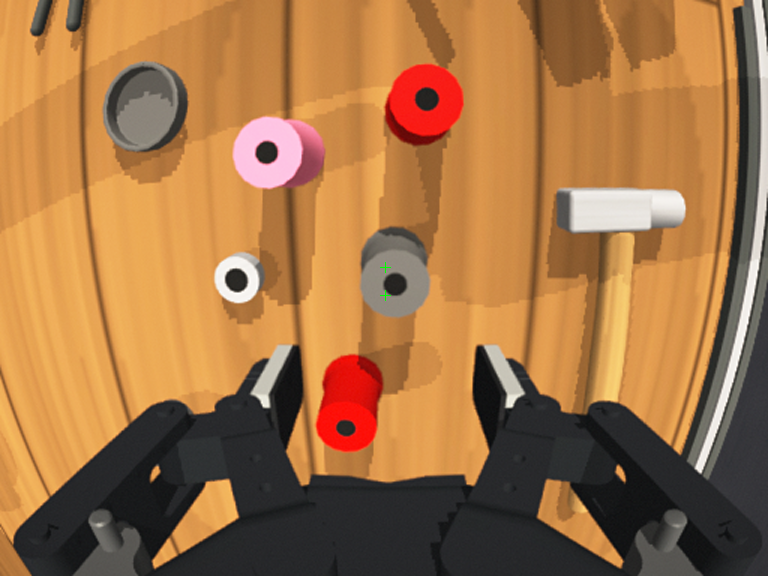

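```bash
python3 -c "
from h import *
m=dict(np.load('pics/w1.npz'))
f=lambda u,v,z:print(at(m,'wrist',[[u/1.5,v/1.5]],z).round(4))
f(395,284,.058);f(395,282,.058)
print('rpan');f(146,106,.016)
f(266,152,.058);f(427,99,.058)
plan((.635,.245,.07,0),(.635,.245,.04,0),g=.3)"
```

```text
[[0.636  0.2473]]
[[0.636  0.2484]]
rpan
[[0.4815 0.3531]]
[[0.5735 0.315 ]]
[[0.6519 0.3387]]
at [0.6299 0.2396 0.15  ] yaw -0.48 t 1.57 w 0.0598 F [-0.9  0.   0.1]
0.3 1.8 1.7 26.7 -0.0 0.0 -0.2; 0.3 1.8 1.7 26.7 -0.0 0.0 -0.2; 0.3 1.8 1.7 26.7 -0.0 0.0 -0.2;  |
0.3 0.0 0.0 30.0 0.0 0.0 0.0;  |
```

Call:
arm_command(
  rows="0.3 2.5 2 25 0 0 -0.2; 0.3 2.5 2 25 0 0 0; 0.3 2 1 25 0 0 0; 0.3 0 0 20 0 0 0; 0.3 0 0 15 0 0 0",
)

```text
time_s: 1.98
position: [0.6332, 0.2482, 0.0394]
tool_rot: [[0.002, 1.0, -0.002], [1.0, -0.002, -0.0], [-0.0, -0.002, -1.0]]
ft_force: [-0.3, 0.1, 0.0]
grip_width: 0.0597
```

Call:
arm_command(
  rows="1 0 0 0 0 0 0;1 0 0 0 0 0 0;1 0 0 0 0 0 0;1 0 0 0 0 0 0;1 0 0 -20 0 0 0",
  squeeze=60,
)

```text
time_s: 2.4
position: [0.6331, 0.2466, 0.058]
tool_rot: [[0.004, 1.0, -0.007], [1.0, -0.004, -0.001], [-0.001, -0.007, -1.0]]
ft_force: [1.0, -1.1, -5.0]
grip_width: 0.0344
```

```bash
python3 -c "
from h import *
plan((.635,.246,.15,0),(.481,-.378,.15,0),g=1)"
```

```text
at [0.6331 0.2466 0.058 ] yaw -0.25 t 2.4 w 0.0344 F [ 1.  -1.1 -5. ]
1 -0.2 0.4 -30.7 -0.1 0.0 -0.1; 1 -0.2 0.5 -30.7 -0.1 0.0 -0.1; 1 -0.2 0.6 -30.7 -0.1 0.0 -0.1;  |
1 -36.7 -9.1 0.0 0.0 0.0 0.0; 1 -36.7 -9.1 0.0 0.0 0.0 0.0; 1 -36.7 -9.1 0.0 0.0 0.0 0.0; 1 -36.7 -9.1 0.0 0.0 0.0 0.0; 1 -36.7 -9.1 0.0 0.0 0.0 0.0;
1 -36.7 -9.1 0.0 0.0 0.0 0.0; 1 -36.7 -9.1 0.0 0.0 0.0 0.0; 1 -36.7 -9.1 0.0 0.0 0.0 0.0; 1 -36.7 -9.1 0.0 0.0 0.0 0.0; 1 -36.7 -9.1 0.0 0.0 0.0 0.0;
1 -36.7 -9.1 0.0 0.0 0.0 0.0; 1 -36.7 -9.1 0.0 0.0 0.0 0.0; 1 -36.7 -9.1 0.0 0.0 0.0 0.0; 1 -36.7 -9.1 0.0 0.0 0.0 0.0; 1 -36.7 -9.1 0.0 0.0 0.0 0.0;
1 -36.7 -9.1 0.0 0.0 0.0 0.0; 1 -36.7 -9.1 0.0 0.0 0.0 0.0;  |
```

Call:
arm_command(
  rows="1 0 0.5 -31 0 0 -0.2; 1 0 0.5 -31 0 0 0; 1 0 0.5 -30 0 0 0; 1 -36 -8 0 0 0 0; 1 -36 -8 0 0 0 0",
)

```text
time_s: 2.82
position: [0.6208, 0.1755, 0.1556]
tool_rot: [[-0.002, 1.0, 0.006], [1.0, 0.002, 0.001], [0.001, 0.006, -1.0]]
ft_force: [0.5, -0.6, -4.1]
grip_width: 0.0345
```

Call:
arm_command(
  rows="1 -36 -8 0 0 0 0; 1 -36 -8 0 0 0 0;1 -36 -8 0 0 0 0; 1 -36 -8 0 0 0 0;1 -36 -8 0 0 0 0",
)

```text
time_s: 3.23
position: [0.5795, -0.0066, 0.1537]
tool_rot: [[0.001, 1.0, 0.001], [1.0, -0.001, -0.0], [-0.0, 0.001, -1.0]]
ft_force: [0.5, 0.3, -4.4]
grip_width: 0.0347
```

Call:
arm_command(
  rows="1 -36 -8 0 0 0 0; 1 -36 -8 0 0 0 0;1 -36 -8 0 0 0 0; 1 -36 -8 0 0 0 0;1 -36 -8 0 0 0 0",
)

```text
time_s: 3.65
position: [0.5394, -0.1866, 0.1537]
tool_rot: [[0.001, 1.0, 0.001], [1.0, -0.001, -0.001], [-0.001, 0.001, -1.0]]
ft_force: [1.0, 0.1, -4.1]
grip_width: 0.0347
```

Call:
arm_command(
  rows="1 -36 -8 0 0 0 0; 1 -36 -8 0 0 0 0;1 -36 -8 0 0 0 0; 1 -36 -8 0 0 0 0;1 -36 -8 0 0 0 0",
)

```text
time_s: 4.07
position: [0.4992, -0.3666, 0.1537]
tool_rot: [[0.001, 1.0, 0.001], [1.0, -0.001, -0.001], [-0.001, 0.001, -1.0]]
ft_force: [1.7, 0.2, -4.0]
grip_width: 0.0349
```

Call:
arm_command(
  rows="1 -36 -8 0 0 0 0; 1 -36 -8 0 0 0 0; 1 0 0 0 0 0 0; 1 0 0 0 0 0 0",
)

```text
time_s: 4.4
position: [0.4828, -0.4387, 0.153]
tool_rot: [[0.004, 1.0, 0.0], [1.0, -0.004, -0.0], [-0.0, 0.0, -1.0]]
ft_force: [0.0, 0.7, -4.6]
grip_width: 0.0344
```

```bash
python3 -c "
from h import *
snap('w2',pts=[(.481,-.378,.012)])
plan((.481,-.378,.15,0),g=1)"
```

```text
at [ 0.4834 -0.4372  0.153 ] yaw -0.13 t 4.45 w 0.0348 F [-0.3 -0.2 -3.5]
1 29.6 -1.3 1.5 0.0 -0.0 -0.1; 1 29.6 -1.2 1.5 0.0 -0.0 -0.1;  |
```

View pics/w2.png

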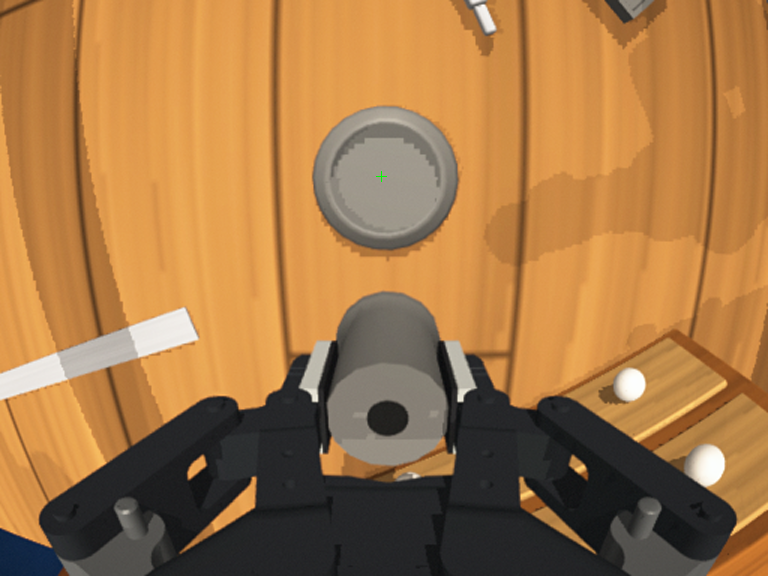

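```bash
python3 -c "
from h import *
m=dict(np.load('pics/w2.npz'))
f=lambda u,v,z:print(at(m,'wrist',[[u/1.5,v/1.5]],z).round(4))
f(385.5,177.5,.01)
f(387,418,.171)
c,_=ray(m,'wrist',[[0,0]]);print(c)"
```

```text
[[ 0.4833 -0.3785]]
[[ 0.484  -0.4378]]
[ 0.48426012 -0.36836844  0.27771041]
```

Call:
arm_command(
  rows="1 29.7 -0.4 0 0 0 0; 1 29.6 -0.3 0 0 0 0; 1 0 0 35 0 0 0; 1 0 0 35 0 0 0; 1 0 0 28 0 0 0",
)

```text
time_s: 4.87
position: [0.4835, -0.3754, 0.054]
tool_rot: [[-0.001, 1.0, 0.0], [1.0, 0.001, 0.0], [0.0, 0.0, -1.0]]
ft_force: [0.1, 0.1, -4.1]
grip_width: 0.0344
```

Call:
arm_command(
  rows="1 0 0 3 0 0 0; 1 0 0 3 0 0 0; 1 0 0 2 0 0 0; 1 0 0 0 0 0 0",
)

```text
time_s: 5.2
position: [0.4838, -0.378, 0.0484]
tool_rot: [[0.001, 1.0, 0.002], [1.0, -0.001, -0.002], [-0.002, 0.002, -1.0]]
ft_force: [0.1, -0.6, -3.5]
grip_width: 0.0345
```

```bash
python3 -c "
from h import *
plan((.4825,-.378,.046,0),g=1)"
```

```text
at [ 0.4838 -0.378   0.0484] yaw -0.04 t 5.2 w 0.0345 F [ 0.1 -0.6 -3.5]
1 -0.0 -1.3 2.4 0.1 0.1 -0.0;  |
```

Call:
arm_command(
  rows="1 0 0 1 0 0 0; 1 0 0 1 0 0 0; 1 0 0 0 0 0 0",
)

```text
time_s: 5.45
position: [0.4838, -0.3783, 0.0475]
tool_rot: [[0.001, 1.0, 0.002], [1.0, -0.001, -0.003], [-0.003, 0.002, -1.0]]
ft_force: [-1.1, 2.9, 8.6]
grip_width: 0.0347
```

Call:
arm_command(
  rows="1 0 0 0.7 0 0 0; 1 0 0 0 0 0 0",
)

```text
time_s: 5.62
position: [0.4838, -0.3784, 0.0474]
tool_rot: [[0.001, 1.0, 0.003], [1.0, -0.001, -0.003], [-0.003, 0.003, -1.0]]
ft_force: [-3.4, 4.5, 13.9]
grip_width: 0.0344
```

Call:
arm_command(
  rows="1 0 0 -1.5 0 0 0; 0.3 0 0 0 0 0 0; 0.3 0 0 0 0 0 0; 0.3 0 0 -10 0 0 0; 0.3 0 0 -35 0 0 0",
)

```text
time_s: 6.03
position: [0.4817, -0.3762, 0.0873]
tool_rot: [[0.001, 1.0, -0.006], [1.0, -0.001, 0.007], [0.007, -0.006, -1.0]]
ft_force: [0.3, 0.4, 0.3]
grip_width: 0.0601
```

Call:
arm_command(
  rows="0.3 0 0 -35 0 0 0; 0.3 0 0 -22 0 0 0; 0.3 0 0 0 0 0 0; 0.3 0 0 0 0 0 0",
)

```text
time_s: 6.37
position: [0.4835, -0.3781, 0.1494]
tool_rot: [[0.001, 1.0, 0.002], [1.0, -0.001, -0.002], [-0.002, 0.002, -1.0]]
ft_force: [0.0, 0.2, -0.0]
grip_width: 0.0597
```

```bash
python3 -c "
from h import *
snap('w3')
plan((.4815,.353,.13,0),g=.1)"
```

```text
at [ 0.4831 -0.3776  0.1479] yaw -0.07 t 6.42 w 0.0601 F [-0.4  1.3 -0.7]
0.1 38.5 -0.1 0.9 0.0 0.0 -0.0; 0.1 38.5 -0.1 0.9 0.0 0.0 -0.0; 0.1 38.5 -0.1 0.9 0.0 0.0 -0.0; 0.1 38.5 -0.1 0.9 0.0 0.0 -0.0; 0.1 38.5 -0.1 0.9 0.0 0.0 -0.0;
0.1 38.5 -0.1 0.9 0.0 0.0 -0.0; 0.1 38.5 -0.1 0.9 0.0 0.0 -0.0; 0.1 38.5 -0.1 0.9 0.0 0.0 -0.0; 0.1 38.5 -0.1 0.9 0.0 0.0 -0.0; 0.1 38.5 -0.1 0.9 0.0 0.0 -0.0;
0.1 38.5 -0.1 0.9 0.0 0.0 -0.0; 0.1 38.5 -0.1 0.9 0.0 0.0 -0.0; 0.1 38.5 -0.1 0.9 0.0 0.0 -0.0; 0.1 38.5 -0.1 0.9 0.0 0.0 -0.0; 0.1 38.5 -0.1 0.9 0.0 0.0 -0.0;
0.1 38.5 -0.1 0.9 0.0 0.0 -0.0; 0.1 38.5 -0.1 0.9 0.0 0.0 -0.0; 0.1 38.5 -0.1 0.9 0.0 0.0 -0.0; 0.1 38.5 -0.1 0.9 0.0 0.0 -0.0;  |
```

View pics/w3.png

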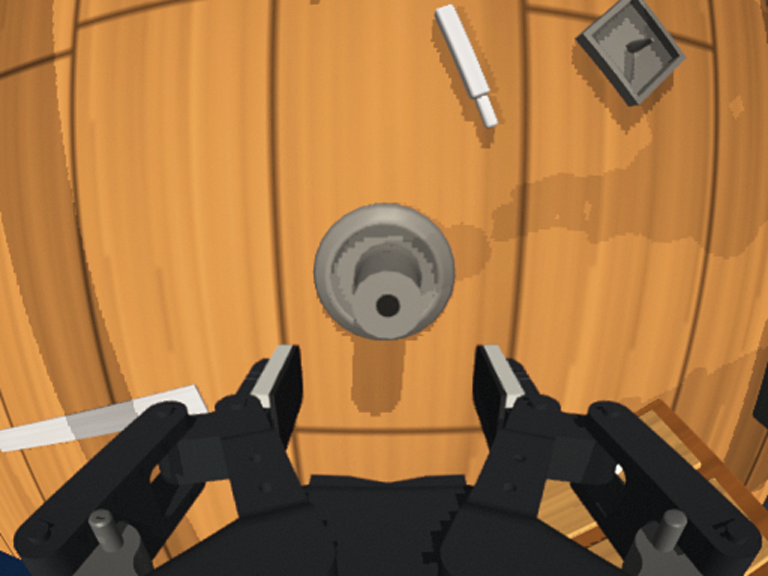

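```bash
python3 -c "
from h import *
m=dict(np.load('pics/w3.npz'))
f=lambda u,v,z:print(at(m,'wrist',[[u/1.5,v/1.5]],z).round(4))
f(384.5,271.5,.01)
f(387.5,306,.064)
for c in [(632,0),(577,40),(635,105),(684,57)]: f(*c,.014)"
```

```text
[[ 0.4835 -0.3751]]
[[ 0.4851 -0.379 ]]
[[ 0.6442 -0.1901]]
[[ 0.6014 -0.2265]]
[[ 0.643  -0.2634]]
[[ 0.6855 -0.2227]]
```

```bash
python3 -c "
from h import *
for n,(a,b,l,r,v) in dict(w2=(105,249,313,458,178),w3=(203,340,314,455,271)).items():
    m=dict(np.load(f'pics/{n}.npz'))
    for z in (0,.006,.012):
        print(n,z,at(m,'wrist',np.array([[385,a],[385,b],[l,v],[r,v]])/1.5,z).round(4).tolist())
"
```

```text
w2 0 [[0.4832, -0.3335], [0.4828, -0.4241], [0.4382, -0.3784], [0.5284, -0.3787]]
w2 0.006 [[0.4832, -0.3343], [0.4829, -0.4229], [0.4392, -0.3782], [0.5275, -0.3785]]
w2 0.012 [[0.4832, -0.335], [0.4829, -0.4217], [0.4402, -0.378], [0.5265, -0.3783]]
w3 0 [[0.4838, -0.3342], [0.4837, -0.4248], [0.4383, -0.3772], [0.5285, -0.3773]]
w3 0.006 [[0.4838, -0.3336], [0.4837, -0.4222], [0.4393, -0.3757], [0.5275, -0.3758]]
w3 0.012 [[0.4838, -0.333], [0.4837, -0.4196], [0.4404, -0.3742], [0.5266, -0.3743]]
```

Call:
arm_command(
  rows="0 38.4 0 0 0 0 0;0 38.4 0 0 0 0 0;0 38.4 0 0 0 0 0;0 38.4 0 0 0 0 0;0 38.4 0 0 0 0 0",
)

```text
time_s: 6.83
position: [0.4825, -0.1837, 0.1464]
tool_rot: [[0.002, 1.0, -0.002], [1.0, -0.002, 0.002], [0.002, -0.002, -1.0]]
ft_force: [-0.0, -0.6, -0.1]
grip_width: 0.0853
```

Call:
arm_command(
  rows="0 38.4 0 0 0 0 0;0 38.4 0 0 0 0 0;0 38.4 0 0 0 0 0;0 38.4 0 0 0 0 0;0 38.4 0 0 0 0 0",
)

```text
time_s: 7.25
position: [0.4827, 0.0082, 0.1466]
tool_rot: [[0.002, 1.0, -0.002], [1.0, -0.002, 0.001], [0.001, -0.002, -1.0]]
ft_force: [1.8, -0.0, 0.1]
grip_width: 0.0857
```

Call:
arm_command(
  rows="0 38.4 0 0 0 0 0;0 38.4 0 0 0 0 0;0 38.4 0 0 0 0 0;0 38.4 0 0 0 0 0;0 38.4 0 0 0 0 0",
)

```text
time_s: 7.67
position: [0.4829, 0.2001, 0.1465]
tool_rot: [[0.001, 1.0, -0.003], [1.0, -0.001, -0.0], [-0.001, -0.003, -1.0]]
ft_force: [1.1, -0.3, -0.0]
grip_width: 0.0854
```

Call:
arm_command(
  rows="0 38.4 0 0 0 0 0;0 38.4 0 0 0 0 0;0 38.4 0 0 0 0 0;0 38.4 0 0 0 0 0;0 0 0 0 0 0 0",
)

```text
time_s: 8.08
position: [0.4826, 0.3572, 0.146]
tool_rot: [[-0.004, 1.0, -0.002], [1.0, 0.004, 0.001], [0.001, -0.002, -1.0]]
ft_force: [-0.8, -0.9, 0.3]
grip_width: 0.0854
```

Call:
arm_command(
  rows="0 0 0 0 0 0 0;0 0 0 0 0 0 0",
)

```text
time_s: 8.25
position: [0.4836, 0.3514, 0.1465]
tool_rot: [[0.001, 1.0, -0.002], [1.0, -0.001, -0.001], [-0.001, -0.002, -1.0]]
ft_force: [-0.1, 0.6, 0.2]
grip_width: 0.0856
```

```bash
cat >> h.py <<'E'
def seg(m,im,P,name="wrist",smax=70):
    "grey blob contour nearest predicted pixel of P"
    s=cv2.cvtColor(im,cv2.COLOR_BGR2HSV)[...,1]; mk=(s<smax).astype(np.uint8)
    u=pix(m,name,P)[0].astype(int); nl,lab=cv2.connectedComponents(mk)
    b=np.bincount(lab[max(0,u[1]-8):u[1]+9,u[0]-8:u[0]+9].ravel()); b[0]=0
    c=max(cv2.findContours((lab==b.argmax()).astype(np.uint8),0,1)[0],key=len).reshape(-1,2)
    return c
E
python3 -c "
from h import *
m,im=snap('w4')
c=seg(m,im,(.4815,.353,.01)); print(c.min(0)*1.5,c.max(0)*1.5)
for z in(0,.016):print(z,cv2.minEnclosingCircle(at(m,'wrist',c.astype(float),z).astype(np.float32)*1000))
plan((.4815,.353,.13,0),g=.1)"
```

```text
[322.5 223.5] [418.5 319.5]
0 ((474.0219421386719, 352.0829162597656), 31.794281005859375)
0.016 ((474.6765441894531, 356.1959533691406), 29.91814613342285)
at [0.4839 0.3509 0.1468] yaw -0.12 t 8.3 w 0.0853 F [ 1.  -0.5 -0.6]
0.1 2.2 -2.4 16.8 -0.1 0.1 -0.1;  |
```

View pics/w4.png

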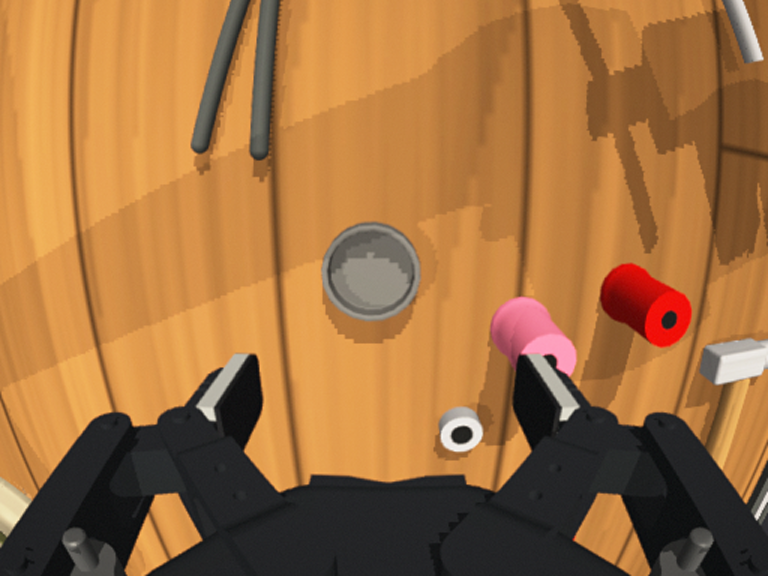

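```bash
python3 -c "
from h import *
C=np.array([[0.001,.962,.274,.069],[1,-.001,0,.001],[0,.274,-.962,-.125],[0,0,0,1]])
m=dict(view=np.linalg.inv(C),mtx=eyes.camera_model('wrist')['mtx'])
for h in (42.7,30,17.3):
  for x in (-11,11):
    for z in(-10,0,5,10,17,25): print(h,x,z,(pix(m,'wrist',[[x/1e3,-h/1e3,z/1e3],[x/1e3,h/1e3,z/1e3]])*1.5).round(0).tolist())
"
```

```text
42.7 -11 -10 [[250.0, 427.0], [518.0, 428.0]]
42.7 -11 0 [[257.0, 411.0], [511.0, 412.0]]
42.7 -11 5 [[261.0, 404.0], [507.0, 404.0]]
42.7 -11 10 [[264.0, 397.0], [504.0, 397.0]]
42.7 -11 17 [[269.0, 387.0], [500.0, 388.0]]
42.7 -11 25 [[274.0, 377.0], [495.0, 378.0]]
42.7 11 -10 [[240.0, 366.0], [527.0, 367.0]]
42.7 11 0 [[249.0, 352.0], [519.0, 353.0]]
42.7 11 5 [[254.0, 346.0], [515.0, 346.0]]
42.7 11 10 [[258.0, 340.0], [511.0, 341.0]]
42.7 11 17 [[263.0, 332.0], [506.0, 333.0]]
42.7 11 25 [[269.0, 324.0], [500.0, 325.0]]
30 -11 -10 [[288.0, 430.0], [480.0, 430.0]]
30 -11 0 [[294.0, 413.0], [474.0, 413.0]]
30 -11 5 [[296.0, 405.0], [472.0, 406.0]]
30 -11 10 [[299.0, 398.0], [469.0, 398.0]]
30 -11 17 [[302.0, 388.0], [466.0, 389.0]]
30 -11 25 [[306.0, 378.0], [463.0, 379.0]]
30 11 -10 [[281.0, 368.0], [486.0, 368.0]]
30 11 0 [[288.0, 353.0], [480.0, 354.0]]
30 11 5 [[291.0, 347.0], [477.0, 347.0]]
30 11 10 [[294.0, 341.0], [474.0, 341.0]]
30 11 17 [[298.0, 333.0], [471.0, 333.0]]
30 11 25 [[302.0, 325.0], [467.0, 325.0]]
17.3 -11 -10 [[328.0, 431.0], [440.0, 431.0]]
17.3 -11 0 [[331.0, 414.0], [436.0, 414.0]]
17.3 -11 5 [[333.0, 406.0], [435.0, 407.0]]
17.3 -11 10 [[335.0, 399.0], [434.0, 399.0]]
17.3 -11 17 [[337.0, 389.0], [432.0, 389.0]]
17.3 -11 25 [[339.0, 379.0], [430.0, 379.0]]
17.3 11 -10 [[324.0, 369.0], [443.0, 369.0]]
17.3 11 0 [[328.0, 354.0], [440.0, 354.0]]
17.3 11 5 [[330.0, 348.0], [438.0, 348.0]]
17.3 11 10 [[332.0, 342.0], [436.0, 342.0]]
17.3 11 17 [[334.0, 334.0], [434.0, 334.0]]
17.3 11 25 [[336.0, 325.0], [432.0, 325.0]]
```

Call:
arm_command(
  rows="0 3 -4.5 30 0 0 0;0 2 -4.5 30 0 0 0;0 0 0 30 0 0 0;0 0 0 25 0 0 0;0 0 0 14 0 0 0",
)

```text
time_s: 8.72
position: [0.4742, 0.3548, 0.0158]
tool_rot: [[0.003, 1.0, -0.004], [1.0, -0.003, -0.002], [-0.002, -0.004, -1.0]]
ft_force: [-0.8, 0.0, -0.3]
grip_width: 0.0857
```

Call:
arm_command(
  rows="0 0 0 5 0 0 0;0 0 0 0 0 0 0;0 0 0 0 0 0 0",
)

```text
time_s: 8.97
position: [0.4757, 0.3564, 0.0144]
tool_rot: [[0.002, 1.0, 0.001], [1.0, -0.002, 0.0], [0.0, 0.001, -1.0]]
ft_force: [0.8, -0.0, 0.4]
grip_width: 0.0853
```

Call:
arm_command(
  rows="0.5 0 0 1 0 0 0;0.5 0 0 0 0 0 0;0.5 0 0 0 0 0 0;0.5 0 0 0 0 0 0;0.5 0 0 0 0 0 0",
  squeeze=40,
)

```text
time_s: 9.38
position: [0.4755, 0.357, 0.014]
tool_rot: [[0.001, 1.0, 0.002], [1.0, -0.001, 0.001], [0.001, 0.002, -1.0]]
ft_force: [-1.1, -1.9, 6.3]
grip_width: 0.058
```

```bash
python3 -c "
from h import *
snap('w5')
plan((.476,.3565,.0145,0),g=.1)"
```

```text
at [0.4755 0.357  0.014 ] yaw -0.06 t 9.43 w 0.0583 F [ 0.  -1.1  5.5]
0.1 -0.5 0.5 -0.5 0.1 -0.0 -0.1;  |
```

View pics/w5.png

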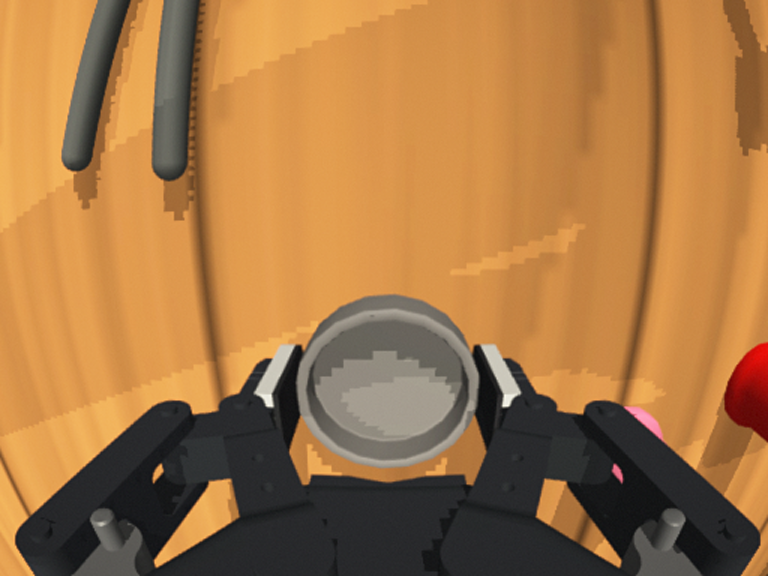

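```bash
python3 -c "
from h import *
m=dict(np.load('pics/w5.npz'))
print(at(m,'wrist',np.array([[388,309],[388,466],[299,388],[477,388]])/1.5,.016).round(4))"
```

```text
[[0.477  0.3849]
 [0.4771 0.3271]
 [0.4489 0.3582]
 [0.5053 0.3581]]
```

Call:
arm_command(
  rows="0.5 0 0 -15 0 0 0;0.5 0 0 -35 0 0 0;0.5 0 0 -35 0 0 0;0.5 0 0 -35 0 0 0;0.5 0 0 -16 0 0 0",
)

```text
time_s: 9.85
position: [0.476, 0.3575, 0.1537]
tool_rot: [[0.001, 1.0, 0.006], [1.0, -0.001, 0.003], [0.003, 0.006, -1.0]]
ft_force: [0.5, -0.5, -1.3]
grip_width: 0.0582
```

```bash
python3 -c "
from h import *
plan((.484,-.439,.15,0),g=.5)"
```

```text
at [0.476  0.3575 0.1537] yaw -0.06 t 9.85 w 0.0582 F [ 0.5 -0.5 -1.3]
0.5 -39.8 0.4 0.1 0.0 -0.0 -0.0; 0.5 -39.8 0.4 0.1 0.0 -0.0 -0.0; 0.5 -39.8 0.4 0.1 0.0 -0.0 -0.0; 0.5 -39.8 0.4 0.1 0.0 -0.0 -0.0; 0.5 -39.8 0.4 0.1 0.0 -0.0 -0.0;
0.5 -39.8 0.4 0.1 0.0 -0.0 -0.0; 0.5 -39.8 0.4 0.1 0.0 -0.0 -0.0; 0.5 -39.8 0.4 0.1 0.0 -0.0 -0.0; 0.5 -39.8 0.4 0.1 0.0 -0.0 -0.0; 0.5 -39.8 0.4 0.1 0.0 -0.0 -0.0;
0.5 -39.8 0.4 0.1 0.0 -0.0 -0.0; 0.5 -39.8 0.4 0.1 0.0 -0.0 -0.0; 0.5 -39.8 0.4 0.1 0.0 -0.0 -0.0; 0.5 -39.8 0.4 0.1 0.0 -0.0 -0.0; 0.5 -39.8 0.4 0.2 0.0 -0.0 -0.0;
0.5 -39.8 0.4 0.2 0.0 -0.0 -0.0; 0.5 -39.8 0.4 0.2 0.0 -0.0 -0.0; 0.5 -39.8 0.4 0.2 0.0 -0.0 -0.0; 0.5 -39.8 0.4 0.2 0.0 -0.0 -0.0; 0.5 -39.8 0.4 0.2 0.0 -0.0 -0.0;
 |
```

Call:
arm_command(
  rows="0.5 -39.8 0.4 0 0 0 0;0.5 -39.8 0.4 0 0 0 0;0.5 -39.8 0.4 0 0 0 0;0.5 -39.8 0.4 0 0 0 0;0.5 -39.8 0.4 0 0 0 0",
)

```text
time_s: 10.27
position: [0.4763, 0.1563, 0.1492]
tool_rot: [[0.001, 1.0, 0.001], [1.0, -0.001, 0.0], [0.0, 0.001, -1.0]]
ft_force: [0.7, 0.3, -0.7]
grip_width: 0.0578
```

Call:
arm_command(
  rows="0.5 -39.8 0.4 0 0 0 0;0.5 -39.8 0.4 0 0 0 0;0.5 -39.8 0.4 0 0 0 0;0.5 -39.8 0.4 0 0 0 0;0.5 -39.8 0.4 0 0 0 0",
)

```text
time_s: 10.68
position: [0.4781, -0.0429, 0.1492]
tool_rot: [[0.001, 1.0, 0.001], [1.0, -0.001, -0.0], [-0.0, 0.001, -1.0]]
ft_force: [1.1, -0.0, -0.9]
grip_width: 0.0582
```

Call:
arm_command(
  rows="0.5 -39.8 0.4 0 0 0 0;0.5 -39.8 0.4 0 0 0 0;0.5 -39.8 0.4 0 0 0 0;0.5 -39.8 0.4 0 0 0 0;0.5 -39.8 0.4 0 0 0 0",
)

```text
time_s: 11.1
position: [0.4799, -0.2421, 0.1492]
tool_rot: [[0.001, 1.0, 0.001], [1.0, -0.001, -0.0], [-0.0, 0.001, -1.0]]
ft_force: [1.5, -0.2, -2.4]
grip_width: 0.0579
```

Call:
arm_command(
  rows="0.5 -39.8 0.4 0 0 0 0;0.5 -39.8 0.4 0 0 0 0;0.5 -39.8 0.4 0 0 0 0;0.5 -39.8 0.4 0 0 0 0;0.5 -39.8 0.4 0 0 0 0",
)

```text
time_s: 11.52
position: [0.4816, -0.441, 0.1491]
tool_rot: [[0.001, 1.0, 0.0], [1.0, -0.001, -0.0], [-0.0, 0.0, -1.0]]
ft_force: [0.6, -0.6, -1.8]
grip_width: 0.0581
```

Call:
arm_command(
  rows="0.5 0 0 0 0 0 0;0.5 0 0 0 0 0 0;0.5 0 0 0 0 0 0",
)

```text
time_s: 11.77
position: [0.482, -0.4385, 0.1486]
tool_rot: [[0.001, 1.0, -0.0], [1.0, -0.001, 0.001], [0.001, -0.0, -1.0]]
ft_force: [-0.4, 0.3, -1.0]
grip_width: 0.0581
```

```bash
python3 -c "
from h import *
snap('w6',pts=[(.4845,-.379,.064)])
plan((.484,-.379,.15,0),g=.5)"
```

```text
at [ 0.4822 -0.438   0.1488] yaw -0.03 t 11.82 w 0.0582 F [-0.3 -0.8 -0.5]
0.5 29.5 0.9 -0.6 -0.0 -0.0 -0.0; 0.5 29.5 0.9 -0.6 -0.0 -0.0 -0.0;  |
```

View pics/w6.png

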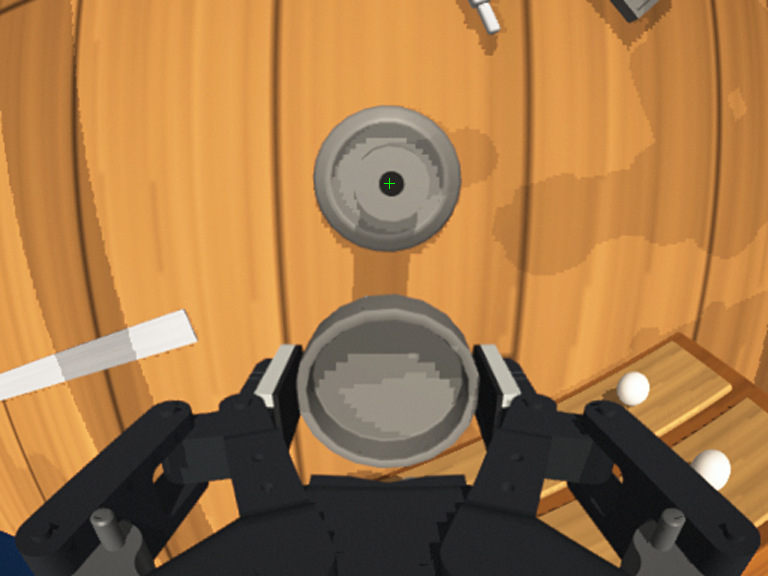

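```bash
python3 -c "
from h import *
m=dict(np.load('pics/w6.npz'))
print(at(m,'wrist',np.array([[388,309],[388,466],[299,388],[477,388]])/1.5,.151).round(4))
print(at(m,'wrist',np.array([[391,184]])/1.5,.064).round(4))"
```

```text
[[ 0.4835 -0.4105]
 [ 0.4835 -0.4681]
 [ 0.4554 -0.4371]
 [ 0.5116 -0.4372]]
[[ 0.485  -0.3791]]
```

Call:
arm_command(
  rows="0.5 30 0.8 0 0 0 0;0.5 30 0.7 0 0 0 0;0.5 0 0 35 0 0 0;0.5 0 0 25 0 0 0;0.5 0 0 6 0 0 0",
)

```text
time_s: 12.23
position: [0.4829, -0.376, 0.0797]
tool_rot: [[-0.001, 1.0, -0.004], [1.0, 0.001, 0.005], [0.005, -0.004, -1.0]]
ft_force: [-0.8, -0.1, -0.9]
grip_width: 0.0578
```

Call:
arm_command(
  rows="0.5 0 0 1 0 0 0;0.5 0 0 1 0 0 0;0.5 0 0 1 0 0 0;0.5 0 0 0 0 0 0",
)

```text
time_s: 12.57
position: [0.4841, -0.3796, 0.0809]
tool_rot: [[0.001, 1.0, 0.002], [1.0, -0.001, -0.002], [-0.002, 0.002, -1.0]]
ft_force: [1.2, 0.8, -1.9]
grip_width: 0.0583
```

Call:
arm_command(
  rows="0.5 0 0 1 0 0 0;0.5 0 0 1 0 0 0;0.5 0 0 0 0 0 0",
)

```text
time_s: 12.82
position: [0.4838, -0.3794, 0.078]
tool_rot: [[0.001, 1.0, 0.001], [1.0, -0.001, -0.001], [-0.001, 0.001, -1.0]]
ft_force: [0.5, -0.9, 1.6]
grip_width: 0.0579
```

Call:
arm_command(
  rows="0.5 0 0 1 0 0 0;0.5 0 0 0 0 0 0",
)

```text
time_s: 12.98
position: [0.4839, -0.3794, 0.078]
tool_rot: [[0.001, 1.0, 0.001], [1.0, -0.001, -0.001], [-0.001, 0.001, -1.0]]
ft_force: [-1.8, 1.0, 7.6]
grip_width: 0.0586
```

Call:
arm_command(
  rows="0.5 0 0 -1 0 0 0;0.2 0 0 0 0 0 0;0 0 0 0 0 0 0;0 0 0 -15 0 0 0;0 0 0 -30 0 0 0",
)

```text
time_s: 13.4
position: [0.4826, -0.378, 0.1198]
tool_rot: [[0.001, 1.0, -0.005], [1.0, -0.001, 0.006], [0.006, -0.005, -1.0]]
ft_force: [0.4, 0.5, 0.4]
grip_width: 0.0853
```

Call:
arm_command(
  rows="0 0 0 -30 0 0 0;0 0 0 0 0 0 0;0 0 0 0 0 0 0",
)

```text
time_s: 13.65
position: [0.4841, -0.3795, 0.154]
tool_rot: [[0.001, 1.0, 0.002], [1.0, -0.001, -0.002], [-0.002, 0.002, -1.0]]
ft_force: [-0.7, 0.2, -0.5]
grip_width: 0.0853
```

```bash
python3 -c "
from h import *
snap('w7',pts=[(.4845,-.379,.08)])
plan((.463,.124,.155,0),g=.3)"
```

```text
at [ 0.4836 -0.379   0.1524] yaw -0.07 t 13.7 w 0.0854 F [ 0.2 -0.4 -0.2]
0.3 38.7 -1.6 -0.2 0.0 0.0 -0.0; 0.3 38.7 -1.6 -0.2 0.0 0.0 -0.0; 0.3 38.7 -1.6 -0.2 0.0 0.0 -0.0; 0.3 38.7 -1.6 -0.2 0.0 0.0 -0.0; 0.3 38.7 -1.6 -0.2 0.0 0.0 -0.0;
0.3 38.7 -1.6 -0.2 0.0 0.0 -0.0; 0.3 38.7 -1.6 -0.2 0.0 0.0 -0.0; 0.3 38.7 -1.6 -0.2 0.0 0.0 -0.0; 0.3 38.7 -1.6 -0.2 0.0 0.0 -0.0; 0.3 38.7 -1.6 -0.2 0.0 0.0 -0.0;
0.3 38.7 -1.6 -0.2 0.0 0.0 -0.0; 0.3 38.7 -1.6 -0.2 0.0 0.0 -0.0; 0.3 38.7 -1.6 -0.2 0.0 0.0 -0.0;  |
```

View pics/w7.png

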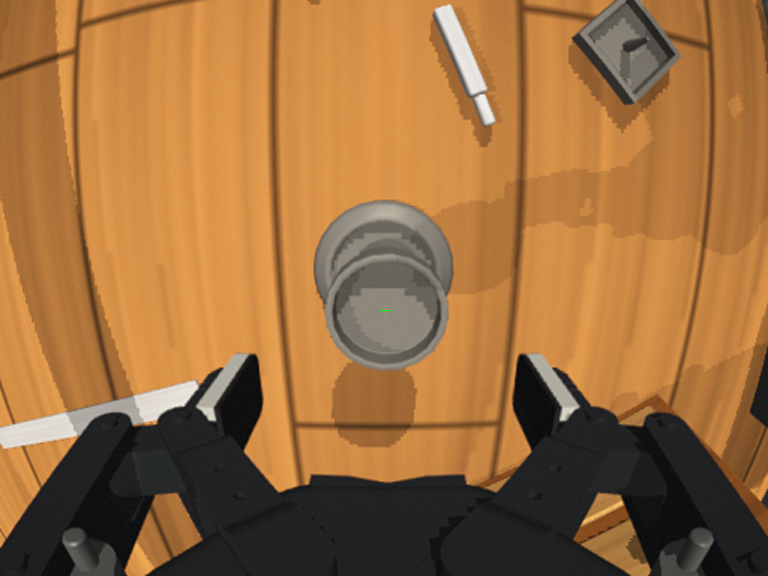

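Call:
arm_command(
  rows="0.3 38.7 -1.6 0 0 0 0;0.3 38.7 -1.6 0 0 0 0;0.3 38.7 -1.6 0 0 0 0;0.3 38.7 -1.6 0 0 0 0;0.3 38.7 -1.6 0 0 0 0",
)

```text
time_s: 14.12
position: [0.4749, -0.1836, 0.1512]
tool_rot: [[0.002, 1.0, -0.002], [1.0, -0.002, 0.002], [0.002, -0.002, -1.0]]
ft_force: [1.7, 0.6, -0.4]
grip_width: 0.0603
```

Call:
arm_command(
  rows="0.3 38.7 -1.6 0 0 0 0;0.3 38.7 -1.6 0 0 0 0;0.3 38.7 -1.6 0 0 0 0;0.3 38.7 -1.6 0 0 0 0;0.3 38.7 -1.6 0 0 0 0",
)

```text
time_s: 14.53
position: [0.467, 0.0098, 0.1514]
tool_rot: [[0.002, 1.0, -0.003], [1.0, -0.002, 0.001], [0.001, -0.003, -1.0]]
ft_force: [0.7, 0.6, -0.1]
grip_width: 0.0597
```

Call:
arm_command(
  rows="0.3 38.7 -1.6 0 0 0 0;0.3 38.7 -1.6 0 0 0 0;0.3 38.7 -1.6 0 0 0 0;0.3 0 0 0 0 0 0;0.3 0 0 0 0 0 0",
)

```text
time_s: 14.95
position: [0.4625, 0.1256, 0.1514]
tool_rot: [[-0.003, 1.0, -0.002], [1.0, 0.003, -0.0], [-0.0, -0.002, -1.0]]
ft_force: [-0.4, -1.3, 0.8]
grip_width: 0.0593
```

Call:
arm_command(
  rows="0.3 0 0 0 0 0 0",
)

```text
time_s: 15.03
position: [0.4631, 0.1238, 0.1517]
tool_rot: [[0.001, 1.0, -0.002], [1.0, -0.001, -0.0], [-0.0, -0.002, -1.0]]
ft_force: [0.1, -0.6, 0.5]
grip_width: 0.0595
```

```bash
python3 -c "
from h import *
snap('w8',pts=[(.463,.124,.045)])
plan((.463,.124,.155,0),g=.3)"
```

```text
at [0.4633 0.1232 0.1519] yaw -0.12 t 15.08 w 0.0596 F [ 0.5  0.3 -0.2]
0.3 0.8 -0.3 -3.1 -0.1 0.0 -0.1;  |
```

View pics/w8.png

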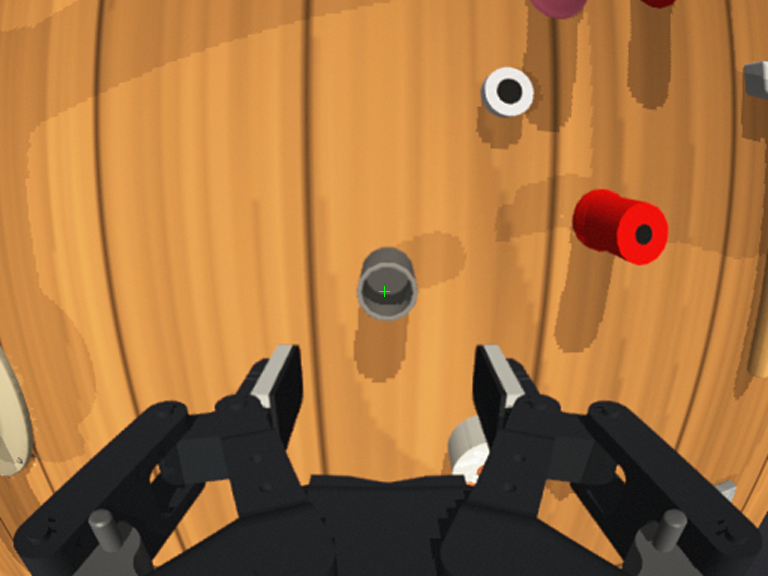

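Call:
arm_command(
  rows="0.3 0.5 0.5 30 0 0 0;0.3 0 0 30 0 0 0;0.3 0 0 30 0 0 0;0.3 0 0 20 0 0 0;0.3 0 0 7 0 0 0",
)

```text
time_s: 15.5
position: [0.4628, 0.123, 0.0329]
tool_rot: [[0.004, 1.0, -0.005], [1.0, -0.004, -0.0], [-0.0, -0.005, -1.0]]
ft_force: [-1.9, -0.2, 0.7]
grip_width: 0.0599
```

Call:
arm_command(
  rows="0.3 0 0 0 0 0 0;0.9 0 0 0 0 0 0;0.9 0 0 0 0 0 0;0.9 0 0 0 0 0 0;0.9 0 0 0 0 0 0",
  squeeze=35,
)

```text
time_s: 15.92
position: [0.4647, 0.1242, 0.037]
tool_rot: [[0.001, 1.0, 0.003], [1.0, -0.001, -0.0], [-0.0, 0.003, -1.0]]
ft_force: [-0.8, -1.8, 7.3]
grip_width: 0.0339
```

```bash
python3 -c "
from h import *
plan((.464,.124,.17,0),(.4835,-.439,.17,0),g=.9)"
```

```text
at [0.4647 0.1242 0.037 ] yaw -0.06 t 15.92 w 0.0339 F [-0.8 -1.8  7.3]
0.9 -0.1 -0.1 -33.2 0.0 0.0 -0.0; 0.9 -0.1 -0.1 -33.2 0.0 0.0 -0.0; 0.9 -0.1 -0.1 -33.2 0.0 0.0 -0.0; 0.9 -0.1 -0.2 -33.2 0.0 0.0 -0.0;  |
0.9 -37.5 1.3 0.0 0.0 0.0 0.0; 0.9 -37.5 1.3 0.0 0.0 0.0 0.0; 0.9 -37.5 1.3 0.0 0.0 0.0 0.0; 0.9 -37.5 1.3 0.0 0.0 0.0 0.0; 0.9 -37.5 1.3 0.0 0.0 0.0 0.0;
0.9 -37.5 1.3 0.0 0.0 0.0 0.0; 0.9 -37.5 1.3 0.0 0.0 0.0 0.0; 0.9 -37.5 1.3 0.0 0.0 0.0 0.0; 0.9 -37.5 1.3 0.0 0.0 0.0 0.0; 0.9 -37.5 1.3 0.0 0.0 0.0 0.0;
0.9 -37.5 1.3 0.0 0.0 0.0 0.0; 0.9 -37.5 1.3 0.0 0.0 0.0 0.0; 0.9 -37.5 1.3 0.0 0.0 0.0 0.0; 0.9 -37.5 1.3 0.0 0.0 0.0 0.0; 0.9 -37.5 1.3 0.0 0.0 0.0 0.0;
 |
```

Call:
arm_command(
  rows="0.9 0 0 -20 0 0 0;0.9 0 0 -36 0 0 0;0.9 0 0 -36 0 0 0;0.9 0 0 -36 0 0 0;0.9 -37.5 1.3 0 0 0 0",
)

```text
time_s: 16.33
position: [0.4673, 0.0904, 0.1705]
tool_rot: [[-0.005, 1.0, 0.013], [1.0, 0.005, 0.001], [0.001, 0.013, -1.0]]
ft_force: [1.3, -0.2, -1.2]
grip_width: 0.0333
```

Call:
arm_command(
  rows="0.9 -37.5 1.3 0 0 0 0;0.9 -37.5 1.3 0 0 0 0;0.9 -37.5 1.3 0 0 0 0;0.9 -37.5 1.3 0 0 0 0;0.9 -37.5 1.3 0 0 0 0",
)

```text
time_s: 16.75
position: [0.4712, -0.1022, 0.1644]
tool_rot: [[0.001, 1.0, 0.001], [1.0, -0.001, -0.0], [-0.0, 0.001, -1.0]]
ft_force: [0.5, -0.4, -1.4]
grip_width: 0.0335
```

Call:
arm_command(
  rows="0.9 -37.5 1.3 0 0 0 0;0.9 -37.5 1.3 0 0 0 0;0.9 -37.5 1.3 0 0 0 0;0.9 -37.5 1.3 0 0 0 0;0.9 -37.5 1.3 0 0 0 0",
)

```text
time_s: 17.17
position: [0.4774, -0.2898, 0.1643]
tool_rot: [[0.001, 1.0, 0.001], [1.0, -0.001, -0.001], [-0.001, 0.001, -1.0]]
ft_force: [1.0, -0.1, -1.5]
grip_width: 0.0333
```

Call:
arm_command(
  rows="0.9 -37.5 1.3 0 0 0 0;0.9 -37.5 1.3 0 0 0 0;0.9 -37.5 1.3 0 0 0 0;0.9 -37.5 1.3 0 0 0 0;0.9 0 0 0 0 0 0",
)

```text
time_s: 17.58
position: [0.4817, -0.4441, 0.1634]
tool_rot: [[0.006, 1.0, 0.001], [1.0, -0.006, -0.003], [-0.003, 0.001, -1.0]]
ft_force: [-0.3, -0.3, -1.0]
grip_width: 0.0335
```

Call:
arm_command(
  rows="0.9 0 0 0 0 0 0;0.9 0 0 0 0 0 0",
)

```text
time_s: 17.75
position: [0.4827, -0.4375, 0.1638]
tool_rot: [[0.001, 1.0, -0.0], [1.0, -0.001, 0.001], [0.001, -0.0, -1.0]]
ft_force: [-0.2, 0.4, -0.7]
grip_width: 0.0336
```

```bash
python3 -c "
from h import *
snap('w9',pts=[(.485,-.379,.08)])
plan((.484,-.379,.165,0),g=.9)"
```

```text
at [ 0.4829 -0.437   0.164 ] yaw -0.03 t 17.8 w 0.0334 F [-0.3  0.  -1.3]
0.9 29.0 0.5 -0.5 0.0 -0.0 -0.0; 0.9 29.0 0.5 -0.5 0.0 -0.0 -0.0;  |
```

View pics/w9.png

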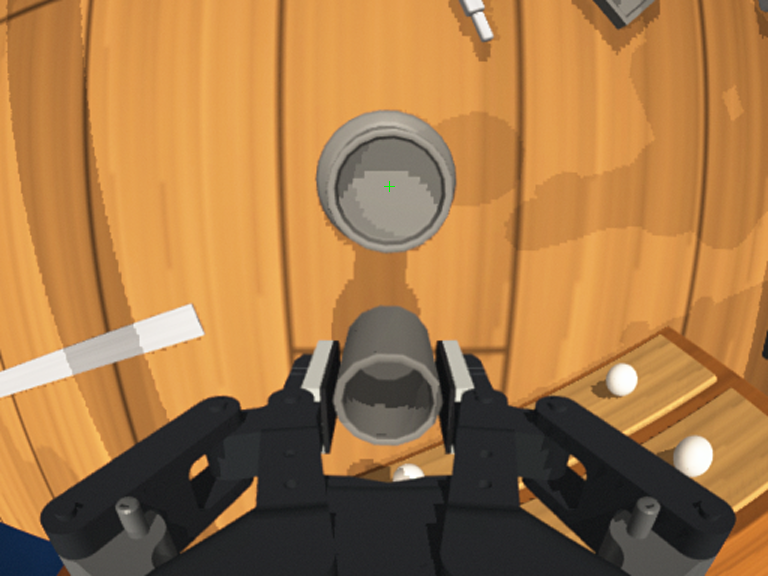

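```bash
python3 -c "
from h import *
m=dict(np.load('pics/w9.npz'))
a=at(m,'wrist',np.array([[387.5,352],[387.5,445],[335,398],[440,398]])/1.5,.173).round(4);print(a,a[:2].mean(0))
b=at(m,'wrist',np.array([[389.5,188],[389.5,138],[389.5,239]])/1.5,.08).round(4);print(b, b[1:].mean(0))"
```

```text
[[ 0.4841 -0.42  ]
 [ 0.4841 -0.4527]
 [ 0.4684 -0.4354]
 [ 0.4997 -0.4354]] [ 0.4841  -0.43635]
[[ 0.4851 -0.3799]
 [ 0.4851 -0.3565]
 [ 0.4851 -0.4041]] [ 0.4851 -0.3803]
```

Call:
arm_command(
  rows="0.9 29 0.5 0 0 0 0;0.9 28 0.5 0 0 0 0;0.9 0 0 0 0 0 0;0.9 0 0 30 0 0 0;0.9 0 0 23 0 0 0",
)

```text
time_s: 18.22
position: [0.4845, -0.3797, 0.1113]
tool_rot: [[-0.001, 1.0, 0.002], [1.0, 0.001, -0.002], [-0.002, 0.002, -1.0]]
ft_force: [0.3, 0.2, -2.3]
grip_width: 0.0334
```

Call:
arm_command(
  rows="0.9 0 0 2 0 0 0;0.9 0 0 1 0 0 0;0.9 0 0 1 0 0 0;0.9 0 0 0 0 0 0",
)

```text
time_s: 18.55
position: [0.4843, -0.3813, 0.1081]
tool_rot: [[0.001, 1.0, 0.002], [1.0, -0.001, -0.002], [-0.002, 0.002, -1.0]]
ft_force: [0.0, 0.1, -1.1]
grip_width: 0.0337
```

Call:
arm_command(
  rows="0.9 0 0 1 0 0 0;0.9 0 0 1 0 0 0;0.9 0 0 0 0 0 0",
)

```text
time_s: 18.8
position: [0.484, -0.3812, 0.1051]
tool_rot: [[0.001, 1.0, 0.001], [1.0, -0.001, -0.001], [-0.001, 0.001, -1.0]]
ft_force: [0.2, -0.5, -0.3]
grip_width: 0.0334
```

Call:
arm_command(
  rows="0.9 1 0 1 0 0 0;0.9 0 0 0 0 0 0",
)

```text
time_s: 18.97
position: [0.4841, -0.3809, 0.105]
tool_rot: [[0.001, 1.0, 0.001], [1.0, -0.001, -0.003], [-0.003, 0.001, -1.0]]
ft_force: [-1.0, -1.2, 5.6]
grip_width: 0.0334
```

Call:
arm_command(
  rows="0.9 0 0 1 0 0 0;0.9 0 0 0 0 0 0",
)

```text
time_s: 19.13
position: [0.4841, -0.3811, 0.105]
tool_rot: [[0.001, 1.0, 0.002], [1.0, -0.001, -0.004], [-0.004, 0.002, -1.0]]
ft_force: [-3.0, -1.0, 12.7]
grip_width: 0.0334
```

Call:
arm_command(
  rows="0.9 0 0 -2 0 0 0;0.5 0 0 0 0 0 0;0.3 0 0 0 0 0 0;0.3 0 0 -20 0 0 0;0.3 0 0 -30 0 0 0",
)

```text
time_s: 19.55
position: [0.483, -0.379, 0.1523]
tool_rot: [[0.001, 1.0, -0.004], [1.0, -0.001, 0.005], [0.005, -0.004, -1.0]]
ft_force: [-0.8, -0.7, 0.7]
grip_width: 0.0598
```

Call:
arm_command(
  rows="0.3 0 0 -15 0 0 0;0.3 -38 0 0 0 0 0;0.3 -20 0 0 0 0 0;0.3 0 0 0 0 0 0;0.3 0 0 0 0 0 0",
)

```text
time_s: 19.97
position: [0.4835, -0.4385, 0.1688]
tool_rot: [[0.002, 1.0, -0.001], [1.0, -0.002, 0.001], [0.001, -0.001, -1.0]]
ft_force: [0.0, 1.6, -0.1]
grip_width: 0.0599
```

```bash
python3 -c "
from h import *
snap('w10')
plan((.622,-.014,.17,-52.4),g=.3)
m=dict(np.load('pics/w10.npz'))
print(pix(m,'wrist',[[.485,-.38,.08],[.485,-.38,.113]])*1.5)"
```

```text
at [ 0.4837 -0.4376  0.169 ] yaw -0.08 t 20.02 w 0.0597 F [-0.8 -0.6 -0. ]
0.3 35.3 11.5 -0.0 -0.0 -0.0 4.4; 0.3 36.1 8.8 -0.0 -0.0 -0.0 4.4; 0.3 36.7 6.0 -0.1 -0.0 -0.0 4.4; 0.3 37.0 3.2 -0.1 -0.0 -0.0 4.4; 0.3 37.1 0.4 -0.1 -0.0 -0.0 4.4;
0.3 37.1 -2.5 -0.1 -0.0 -0.0 4.4; 0.3 36.8 -5.3 -0.1 -0.0 -0.0 4.4; 0.3 36.3 -8.0 -0.1 -0.0 -0.0 4.4; 0.3 35.5 -10.8 -0.1 -0.0 -0.0 4.4; 0.3 34.6 -13.5 -0.1 -0.0 -0.0 4.4;
0.3 33.5 -16.0 -0.1 -0.0 -0.0 4.4; 0.3 32.2 -18.5 -0.1 -0.0 -0.0 4.4;  |
[[387.55423948 185.45190948]
 [387.5962943  189.86480107]]
```

View pics/w10.png

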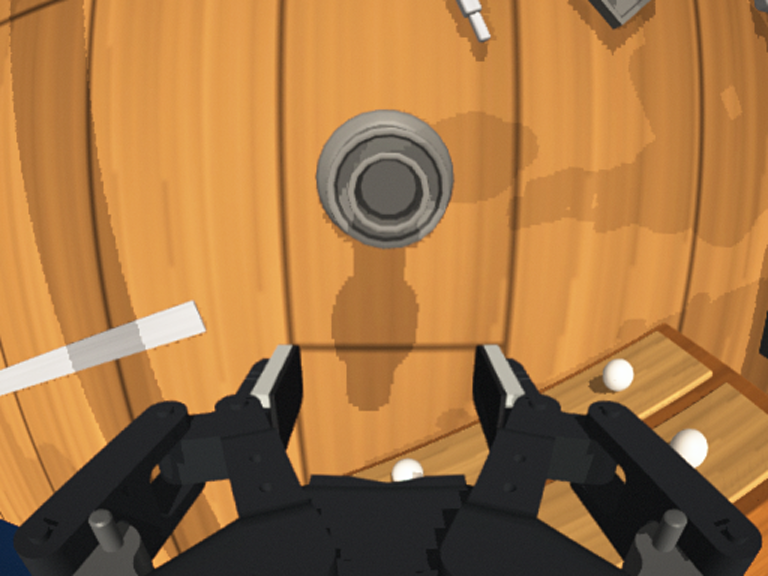

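```bash
python3 -c "
from h import *
plan((.621,-.016,.15,37.6),g=.3)"
```

```text
at [ 0.4837 -0.4376  0.169 ] yaw -0.08 t 20.02 w 0.0597 F [-0.8 -0.6 -0. ]
0.3 35.2 11.4 1.6 -0.0 -0.0 -3.1; 0.3 34.5 13.3 1.6 -0.0 -0.0 -3.1; 0.3 33.7 15.2 1.6 -0.0 -0.0 -3.1; 0.3 32.8 17.0 1.6 -0.0 -0.0 -3.1; 0.3 31.8 18.8 1.6 -0.0 -0.0 -3.1;
0.3 30.8 20.5 1.6 -0.0 -0.0 -3.1; 0.3 29.6 22.1 1.6 -0.0 -0.0 -3.1; 0.3 28.3 23.7 1.6 -0.0 -0.0 -3.1; 0.3 27.0 25.2 1.6 -0.0 -0.0 -3.1; 0.3 25.6 26.7 1.6 -0.0 -0.0 -3.1;
0.3 24.1 28.0 1.6 -0.0 -0.0 -3.1; 0.3 22.5 29.3 1.6 -0.0 -0.0 -3.1;  |
```

Call:
arm_command(
  rows="0.3 35.2 11.4 1.6 0 0 -3.1; 0.3 34.5 13.3 1.6 0 0 -3.1; 0.3 33.7 15.2 1.6 0 0 -3.1; 0.3 32.8 17 1.6 0 0 -3.1; 0.3 31.8 18.8 1.6 0 0 -3.1",
)

```text
time_s: 20.43
position: [0.5414, -0.2595, 0.1616]
tool_rot: [[-0.269, 0.963, -0.0], [0.963, 0.269, 0.001], [0.001, -0.0, -1.0]]
ft_force: [0.5, 0.1, -0.1]
grip_width: 0.0595
```

Call:
arm_command(
  rows="0.3 30.8 20.5 1.6 0 0 -3.1; 0.3 29.6 22.1 1.6 0 0 -3.1; 0.3 28.3 23.7 1.6 0 0 -3.1; 0.3 27 25.2 1.6 0 0 -3.1; 0.3 25.6 26.7 1.6 0 0 -3.1",
)

```text
time_s: 20.85
position: [0.599, -0.084, 0.1537]
tool_rot: [[-0.517, 0.856, -0.0], [0.856, 0.517, 0.0], [0.0, -0.0, -1.0]]
ft_force: [0.8, -1.0, -0.7]
grip_width: 0.0599
```

Call:
arm_command(
  rows="0.3 24.1 28 1.6 0 0 -3.1; 0.3 22.5 29.3 1.6 0 0 -3.1; 0.3 0 0 0 0 0 0; 0.3 0 0 0 0 0 0;0.3 0 0 0 0 0 0",
)

```text
time_s: 21.27
position: [0.6221, -0.0164, 0.1504]
tool_rot: [[-0.604, 0.797, -0.001], [0.797, 0.604, -0.0], [0.0, -0.0, -1.0]]
ft_force: [-0.1, -0.3, -0.1]
grip_width: 0.0598
```

```bash
python3 -c "
from h import *
snap('w11',pts=[(.621,-.016,.032)])
plan((.621,-.016,.15,37.6),g=.3)"
```

```text
at [ 0.6221 -0.0172  0.1505] yaw 37.09 t 21.32 w 0.0599 F [ 0.3 -0.4  0.7]
0.3 1.6 -0.2 0.5 -0.0 -0.0 -0.5;  |
```

View pics/w11.png

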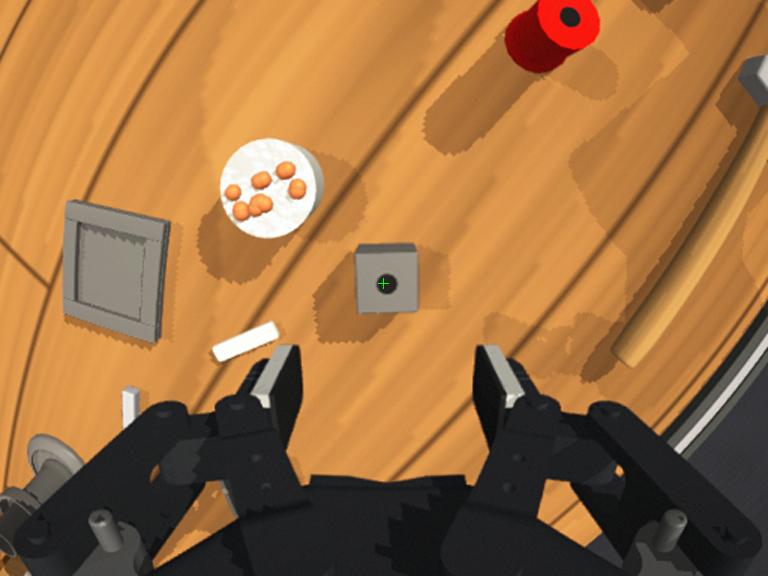

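```bash
python3 -c "
from h import *
m=dict(np.load('pics/w11.npz'))
def q(c,z):
    w=at(m,'wrist',np.array(c)/1.5,z); e=np.roll(w,-1,0)-w
    print(w.mean(0).round(4),(np.degrees(np.arctan2(e[:,1],e[:,0]))%90).round(1),np.hypot(*e.T).round(4))
print(at(m,'wrist',[[386/1.5,284/1.5]],.032))
q([(356,251),(415,250),(419,312),(358,315)],.032)
q([(67,202),(170,218),(158,343),(64,318)],.010)
q([(67,202),(170,218),(158,343),(64,318)],.00)"
```

```text
[[ 0.62242828 -0.01551946]]
[ 0.6224 -0.0145] [38.2 41.8 40.2 37.9] [0.0329 0.0366 0.0354 0.0378]
[ 0.4652 -0.1319] [26.6 22.8 26.7 23.4] [0.0904 0.091  0.0894 0.0912]
[ 0.4608 -0.1384] [26.6 22.8 26.7 23.4] [0.0938 0.0945 0.0928 0.0947]
```

Call:
arm_command(
  rows="0.3 1.3 0 30 0 0 -2;0.3 0 0 30 0 0 0;0.3 0 0 30 0 0 0;0.3 0 0 23 0 0 0;0.3 0 0 10 0 0 0",
)

```text
time_s: 21.73
position: [0.6201, -0.0168, 0.0244]
tool_rot: [[-0.629, 0.777, -0.005], [0.777, 0.629, 0.001], [0.004, -0.003, -1.0]]
ft_force: [-1.0, 0.4, -0.0]
grip_width: 0.0598
```

Call:
arm_command(
  rows="0.3 0 0 0 0 0 0;0.9 0 0 0 0 0 0;0.9 0 0 0 0 0 0;0.9 0 0 0 0 0 0;0.9 0 0 0 0 0 0",
  squeeze=60,
)

```text
time_s: 22.15
position: [0.6228, -0.0162, 0.0295]
tool_rot: [[-0.631, 0.776, 0.004], [0.776, 0.631, -0.001], [-0.003, 0.002, -1.0]]
ft_force: [0.2, -2.3, 7.1]
grip_width: 0.0346
```

```bash
python3 -c "
from h import *
plan((.622,-.0155,.13,38),(.462,-.135,.13,24),g=.9)"
```

```text
at [ 0.6228 -0.0162  0.0295] yaw 39.13 t 22.15 w 0.0346 F [ 0.2 -2.3  7.1]
0.9 0.2 0.0 -33.5 0.0 0.1 0.4; 0.9 0.3 -0.0 -33.5 0.0 0.1 0.4; 0.9 0.3 -0.0 -33.5 0.0 0.1 0.4;  |
0.9 0.9 -39.9 0.0 0.0 0.0 2.8; 0.9 -1.1 -39.9 0.0 0.0 0.0 2.8; 0.9 -3.0 -39.8 0.0 0.0 0.0 2.8; 0.9 -5.0 -39.6 0.0 0.0 0.0 2.8; 0.9 -6.9 -39.3 0.0 0.0 0.0 2.8;
 |
```

```bash
python3 -c "
from h import *
plan((.6228,-.0162,.1345,39.1),(.487,-.189,.1345,24),g=.9)"
```

```text
at [ 0.6228 -0.0162  0.0295] yaw 39.13 t 22.15 w 0.0346 F [ 0.2 -2.3  7.1]
0.9 -0.1 0.1 -35.0 0.0 0.1 0.0; 0.9 -0.1 0.0 -35.0 0.0 0.1 0.0; 0.9 -0.0 0.0 -35.0 0.0 0.1 0.0;  |
0.9 -8.1 -35.7 0.0 0.0 0.0 2.5; 0.9 -9.6 -35.3 0.0 0.0 0.0 2.5; 0.9 -11.2 -34.9 0.0 0.0 0.0 2.5; 0.9 -12.7 -34.4 0.0 0.0 0.0 2.5; 0.9 -14.2 -33.8 0.0 0.0 0.0 2.5;
0.9 -15.7 -33.1 0.0 0.0 0.0 2.5;  |
```

Call:
arm_command(
  rows="0.9 0 0 -35 0 0 0; 0.9 0 0 -35 0 0 0; 0.9 0 0 -35 0 0 0; 0.9 -8.1 -35.7 0 0 0 2.5; 0.9 -9.6 -35.3 0 0 0 2.5",
)

```text
time_s: 22.57
position: [0.5772, -0.0731, 0.1349]
tool_rot: [[-0.562, 0.827, 0.005], [0.827, 0.562, -0.002], [-0.004, 0.003, -1.0]]
ft_force: [-0.3, -0.6, -4.0]
grip_width: 0.0351
```

Call:
arm_command(
  rows="0.9 -11.2 -34.9 0 0 0 2.5; 0.9 -12.7 -34.4 0 0 0 2.5; 0.9 -14.2 -33.8 0 0 0 2.5; 0.9 -15.7 -33.1 0 0 0 2.5; 0.9 0 0 0 0 0 0",
)

```text
time_s: 22.98
position: [0.4831, -0.1927, 0.1328]
tool_rot: [[-0.403, 0.915, -0.001], [0.915, 0.403, -0.001], [-0.001, -0.002, -1.0]]
ft_force: [2.6, -0.7, -3.7]
grip_width: 0.0348
```

Call:
arm_command(
  rows="0.9 0 0 0 0 0 0; 0.9 0 0 0 0 0 0",
)

```text
time_s: 23.15
position: [0.4863, -0.1886, 0.1327]
tool_rot: [[-0.409, 0.913, 0.0], [0.913, 0.409, 0.0], [-0.0, 0.0, -1.0]]
ft_force: [-0.0, -0.1, -4.0]
grip_width: 0.0347
```

```bash
python3 -c "
from h import *
snap('w12',pts=[(.461,-.135,.006)])
plan((.487,-.189,.1345,24),g=.3)"
```

```text
at [ 0.4865 -0.1882  0.1326] yaw 24.18 t 23.2 w 0.0346 F [-0.5  0.3 -3.7]
0.3 -0.9 0.1 -1.9 0.0 0.0 0.2;  |
```

View pics/w12.png

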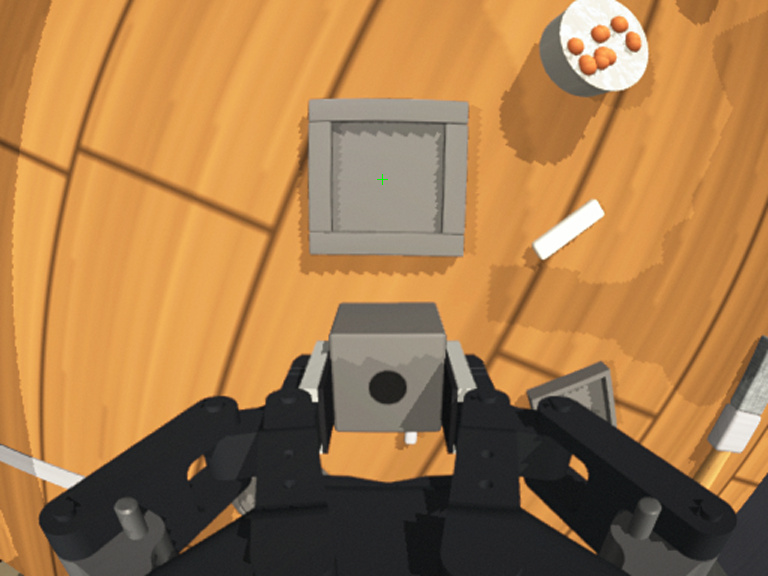

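```bash
python3 -c "
from h import *
m=dict(np.load('pics/w12.npz'))
R=Rt(24.18)[:2,:2]
def q(c,z):
    w=at(m,'wrist',np.array(c)/1.5,z); e=np.roll(w,-1,0)-w
    print(w.mean(0).round(4),(np.degrees(np.arctan2(e[:,1],e[:,0]))%90).round(1),np.hypot(*e.T).round(4));return w.mean(0)
b=at(m,'wrist',[[387.5/1.5,387/1.5]],.135)[0];print(b)
q([(330,333),(444,333),(443,431),(332,429)],.135)
a=q([(309,99),(468,101),(464,256),(309,254)],.012);print((a-b)@R*1000)
a=q([(331,122),(446,123),(443,233),(331,232)],.012);print((a-b)@R*1000)"
```

```text
[ 0.487022   -0.18648721]
[ 0.4867 -0.1858] [24.2 26.6 22.9 22.3] [0.0339 0.0353 0.0366 0.0345]
[ 0.4629 -0.1324] [23.5 23.9 23.4 23. ] [0.0867 0.0873 0.0881 0.0872]
[59.19537252  0.18383195]
[ 0.4631 -0.1325] [23.7 23.5 23.6 23.3] [0.0625 0.0613 0.0626 0.0613]
[59.03654218  0.31431129]
```

Call:
arm_command(
  rows="0.9 29.5 0.2 0 0 0 0.7;0.9 29.5 0.2 0 0 0 0;0.9 0 0 35 0 0 0;0.9 0 0 35 0 0 0;0.9 0 0 20 0 0 0",
)

```text
time_s: 23.62
position: [0.4624, -0.1326, 0.0403]
tool_rot: [[-0.4, 0.916, -0.002], [0.916, 0.4, 0.001], [0.002, -0.001, -1.0]]
ft_force: [-0.9, 0.2, -3.9]
grip_width: 0.0345
```

Call:
arm_command(
  rows="0.9 0 0 2 0 0 0;0.9 0 0 1 0 0 0;0.9 0 0 0 0 0 0;0.9 0 0 0 0 0 0",
)

```text
time_s: 23.95
position: [0.4637, -0.1348, 0.0408]
tool_rot: [[-0.398, 0.917, 0.002], [0.917, 0.398, -0.001], [-0.002, 0.002, -1.0]]
ft_force: [0.0, -1.0, -3.4]
grip_width: 0.0345
```

Call:
arm_command(
  rows="0.9 0 0 1 0 0 0;0.9 0 0 1 0 0 0;0.9 0 0 0 0 0 0",
)

```text
time_s: 24.2
position: [0.463, -0.1347, 0.0379]
tool_rot: [[-0.398, 0.918, 0.001], [0.918, 0.398, -0.0], [-0.001, 0.001, -1.0]]
ft_force: [-0.4, 0.3, -3.4]
grip_width: 0.0344
```

Call:
arm_command(
  rows="0.9 0 0 1.2 0 0 0;0.9 0 0 0 0 0 0",
)

```text
time_s: 24.37
position: [0.4628, -0.1347, 0.0362]
tool_rot: [[-0.398, 0.918, 0.0], [0.918, 0.398, -0.0], [-0.0, 0.0, -1.0]]
ft_force: [0.9, 0.4, -3.6]
grip_width: 0.0347
```

Call:
arm_command(
  rows="0.9 0 0 1 0 0 0;0.9 0 0 0 0 0 0",
)

```text
time_s: 24.53
position: [0.4628, -0.1347, 0.0355]
tool_rot: [[-0.398, 0.918, 0.0], [0.918, 0.398, -0.0], [-0.0, 0.0, -1.0]]
ft_force: [-0.7, 0.4, 1.7]
grip_width: 0.0346
```

Call:
arm_command(
  rows="0.9 0 0 -0.7 0 0 0;0.5 0 0 0 0 0 0;0.3 0 0 0 0 0 0;0.3 0 0 -20 0 0 0;0.3 0 0 -35 0 0 0",
)

```text
time_s: 24.95
position: [0.4615, -0.134, 0.0893]
tool_rot: [[-0.397, 0.918, -0.005], [0.918, 0.397, 0.003], [0.005, -0.004, -1.0]]
ft_force: [-0.2, -0.3, -0.1]
grip_width: 0.0596
```

Call:
arm_command(
  rows="0.2 0 0 -35 0 0 0;0 0 0 -20 0 0 0;0 0 0 0 0 0 0;0 0 0 0 0 0 0",
)

```text
time_s: 25.28
position: [0.4631, -0.1348, 0.1467]
tool_rot: [[-0.398, 0.918, 0.002], [0.918, 0.398, -0.001], [-0.002, 0.002, -1.0]]
ft_force: [-0.2, 0.9, 0.2]
grip_width: 0.0854
```

```bash
python3 -c "
from h import *
m,im=snap('w13')
u=pix(m,'wrist',[(.463,-.133,.038)])[0]; print(u)
x,y=u.astype(int); g=im[y-20:y+21,x-20:x+21].max(2); ys,xs=np.where(g<60); print(len(xs), xs.mean()+x-20,ys.mean()+y-20)
print(at(m,'wrist',[[xs.mean()+x-20,ys.mean()+y-20]],.038))
plan((.6437,-.224,.14,45.5),g=0)"
```

```text
[256.84531072 191.26554714]
139 257.48201438848923 190.88489208633092
[[ 0.46334862 -0.13249529]]
at [ 0.4626 -0.1345  0.1456] yaw 23.43 t 25.33 w 0.0852 F [-0.2  0.2 -0.5]
0 -25.7 21.8 0.9 -0.0 -0.0 -3.7; 0 -27.0 20.1 0.9 -0.0 -0.0 -3.7; 0 -28.3 18.3 0.9 -0.0 -0.0 -3.7; 0 -29.4 16.4 0.9 -0.0 -0.0 -3.7; 0 -30.4 14.5 0.9 -0.0 -0.0 -3.7;
0 -31.2 12.5 0.9 -0.0 -0.0 -3.7;  |
```

Block at (0.4633, −0.1325), matching the foot centre. On to the square pan.

Call:
arm_command(
  rows="0 -25.7 21.8 0.9 0 0 -3.7; 0 -27 20.1 0.9 0 0 -3.7; 0 -28.3 18.3 0.9 0 0 -3.7; 0 -29.4 16.4 0.9 0 0 -3.7; 0 -30.4 14.5 0.9 0 0 -3.7",
)

```text
time_s: 25.75
position: [0.6147, -0.2096, 0.1393]
tool_rot: [[-0.671, 0.742, -0.003], [0.742, 0.671, 0.002], [0.003, -0.001, -1.0]]
ft_force: [0.5, 0.2, -0.4]
grip_width: 0.0852
```

Call:
arm_command(
  rows="0 -31.2 12.5 0.9 0 0 -3.7;0 0 0 0 0 0 0;0 0 0 0 0 0 0;0 0 0 0 0 0 0",
)

```text
time_s: 26.08
position: [0.6432, -0.2236, 0.1387]
tool_rot: [[-0.714, 0.7, -0.003], [0.7, 0.714, 0.002], [0.003, -0.001, -1.0]]
ft_force: [-0.6, 0.8, 1.0]
grip_width: 0.0856
```

```bash
python3 -c "
from h import *
m,im=snap('w14')
for sm in (50,70,90):
    c=seg(m,im,(.6437,-.224,.01),smax=sm); print(sm,len(c),c.min(0)*1.5,c.max(0)*1.5,end=' ')
    for z in (.007,.014):
        w=at(m,'wrist',c.astype(float),z).astype(np.float32)*1000
        print([np.round(x,1) for x in cv2.minAreaRect(w)],end=' ')
    print(cv2.approxPolyDP(c,6,True).reshape(-1,2).tolist())
plan((.6437,-.224,.14,45.5),g=0)"
```

```text
50 252 [343.5 231. ] [442.5 330. ] [array([ 647.4, -222. ]), array([58.1, 60.3]), np.float64(44.1)] [array([ 646. , -220.7]), array([56.5, 58.7]), np.float64(44.1)] [[230, 155], [229, 218], [291, 220], [295, 158]]
70 252 [343.5 231. ] [442.5 330. ] [array([ 647.6, -221.9]), array([58.3, 60.7]), np.float64(44.2)] [array([ 646.2, -220.6]), array([56.7, 59. ]), np.float64(44.2)] [[231, 154], [229, 218], [291, 220], [295, 158]]
90 254 [343.5 231. ] [442.5 330. ] [array([ 647.6, -221.6]), array([58.8, 61.1]), np.float64(44.2)] [array([ 646.2, -220.3]), array([57.2, 59.5]), np.float64(44.2)] [[230, 154], [229, 218], [291, 220], [295, 157]]
at [ 0.6431 -0.2235  0.1394] yaw 45.61 t 26.13 w 0.0855 F [ 0.5 -0.1 -0.4]
0 -0.8 0.0 -0.6 -0.0 -0.1 0.1;  |
```

Call:
arm_command(
  rows="0 0.3 1.6 30 0 0 1.5;0 0 1.6 30 0 0 0;0 0 0 30 0 0 0;0 0 0 25 0 0 0;0 0 0 9 0 0 0",
)

```text
time_s: 26.55
position: [0.6437, -0.2202, 0.0129]
tool_rot: [[-0.696, 0.718, -0.006], [0.718, 0.696, 0.003], [0.006, -0.002, -1.0]]
ft_force: [-0.1, -0.9, 0.1]
grip_width: 0.0854
```

Call:
arm_command(
  rows="0 0 0 1 0 0 0;0 0 0 0 0 0 0;0 0 0 0 0 0 0",
)

```text
time_s: 26.8
position: [0.6467, -0.2219, 0.0176]
tool_rot: [[-0.696, 0.718, 0.003], [0.718, 0.696, -0.002], [-0.003, 0.001, -1.0]]
ft_force: [-1.0, -1.3, 0.5]
grip_width: 0.0857
```

Call:
arm_command(
  rows="0.5 0 0 0 0 0 0;0.5 0 0 0 0 0 0;0.5 0 0 0 0 0 0;0.5 0 0 0 0 0 0;0.5 0 0 0 0 0 0",
  squeeze=40,
)

```text
time_s: 27.22
position: [0.6465, -0.2218, 0.017]
tool_rot: [[-0.696, 0.718, 0.002], [0.718, 0.696, -0.001], [-0.002, 0.001, -1.0]]
ft_force: [-1.4, 1.3, 6.3]
grip_width: 0.057
```

Call:
arm_command(
  rows="0.1 0 0 0 0 0 0;0.1 0 0 1 0 0 0;0.1 0 0 3 0 0 0;0.1 0 0 0 0 0 0;0.1 0 0 0 0 0 0",
)

```text
time_s: 27.63
position: [0.6458, -0.2215, 0.0111]
tool_rot: [[-0.696, 0.718, -0.001], [0.718, 0.696, 0.0], [0.001, -0.0, -1.0]]
ft_force: [0.4, -0.3, -1.7]
grip_width: 0.0772
```

Call:
arm_command(
  rows="0.5 0 0 0 0 0 0;0.5 0 0 0 0 0 0;0.5 0 0 0 0 0 0;0.5 0 0 0 0 0 0;0.5 0 0 0 0 0 0",
)

```text
time_s: 28.05
position: [0.6467, -0.2219, 0.0128]
tool_rot: [[-0.696, 0.718, 0.002], [0.718, 0.696, -0.001], [-0.002, 0.001, -1.0]]
ft_force: [-0.2, 0.3, 6.2]
grip_width: 0.0568
```

```bash
python3 -c "
from h import *
plan((.6465,-.2218,.134,44.1),(.487,-.189,.134,23.5),g=.5)"
```

```text
at [ 0.6467 -0.2219  0.0128] yaw 44.14 t 28.05 w 0.0568 F [-0.2  0.3  6.2]
0.5 -0.0 0.0 -30.3 0.0 0.0 0.0; 0.5 -0.0 -0.0 -30.3 0.0 0.0 0.0; 0.5 0.0 -0.0 -30.3 0.0 0.0 0.0; 0.5 0.0 -0.0 -30.3 0.0 0.0 0.0;  |
0.5 26.9 -18.3 0.0 0.0 0.0 4.1; 0.5 25.5 -20.2 0.0 0.0 0.0 4.1; 0.5 24.0 -22.0 0.0 0.0 0.0 4.1; 0.5 22.4 -23.7 0.0 0.0 0.0 4.1; 0.5 20.6 -25.2 0.0 0.0 0.0 4.1;
 |
```

Call:
arm_command(
  rows="0.5 0 0 -20 0 0 0; 0.5 0 0 -35 0 0 0; 0.5 0 0 -35 0 0 0; 0.5 0 0 -32 0 0 0; 0.5 26.9 -18.3 0 0 0 4.1",
)

```text
time_s: 28.47
position: [0.6201, -0.2176, 0.141]
tool_rot: [[-0.644, 0.765, 0.016], [0.765, 0.644, -0.009], [-0.017, 0.007, -1.0]]
ft_force: [-0.8, -1.2, -1.3]
grip_width: 0.0569
```

Call:
arm_command(
  rows="0.5 25.5 -20.2 0 0 0 4.1; 0.5 24 -22 0 0 0 4.1; 0.5 22.4 -23.7 0 0 0 4.1; 0.5 20.6 -25.2 0 0 0 4.1; 0.5 0 0 0 0 0 0",
)

```text
time_s: 28.88
position: [0.4811, -0.1865, 0.1328]
tool_rot: [[-0.397, 0.918, -0.006], [0.918, 0.397, 0.003], [0.006, -0.004, -1.0]]
ft_force: [0.8, 0.2, -1.4]
grip_width: 0.0571
```

Call:
arm_command(
  rows="0.5 0 0 0 0 0 0;0.5 0 0 0 0 0 0",
)

```text
time_s: 29.05
position: [0.487, -0.1892, 0.1338]
tool_rot: [[-0.401, 0.916, 0.001], [0.916, 0.401, -0.001], [-0.001, 0.001, -1.0]]
ft_force: [1.1, 0.4, -1.7]
grip_width: 0.0568
```

```bash
python3 -c "
from h import *
snap('w15',pts=[(.4633,-.1325,.038)])
plan((.463,-.134,.134,23.5),g=.5)"
```

```text
at [ 0.4873 -0.1893  0.1336] yaw 23.66 t 29.1 w 0.0566 F [-0.1  0.8 -2.3]
0.5 30.2 -0.1 -0.2 0.0 0.0 0.1; 0.5 30.2 -0.1 -0.2 0.0 0.0 0.1;  |
```

View pics/w15.png

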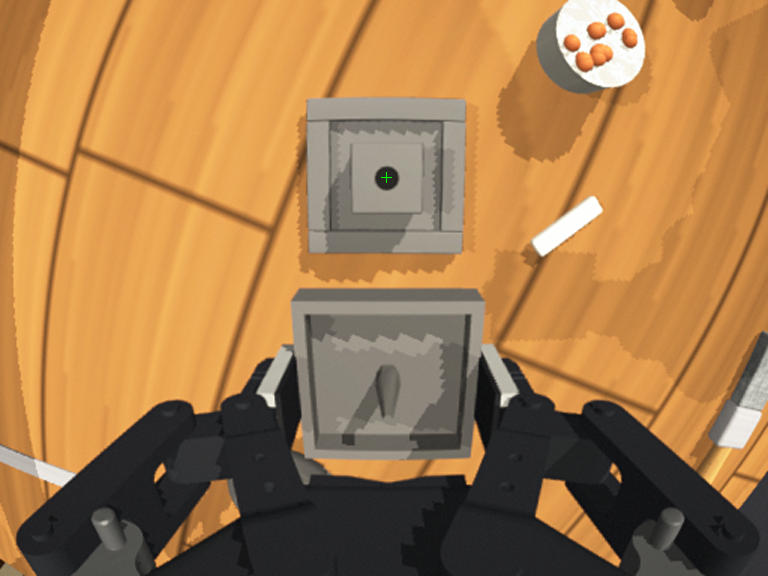

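```bash
python3 -c "
from h import *
m=dict(np.load('pics/w15.npz'))
R=Rt(23.66)[:2,:2]; s=np.array([.487,-.1892])
b=at(m,'wrist',np.array([[387,178]])/1.5,.038)[0]; print('block',b,(b-s)@R*1000)
w=at(m,'wrist',np.array([(292,300),(484,300),(471,459),(306,459)])/1.5,.135); e=np.roll(w,-1,0)-w
print(w.mean(0),(np.degrees(np.arctan2(e[:,1],e[:,0]))%90).round(1),np.hypot(*e.T).round(4),(b-w.mean(0))@R*1000)
t=at(m,'wrist',np.array([(388,416)])/1.5,.153)[0]; print('spike tip',t,(b-t)@R*1000)
"
```

```text
block [ 0.46379657 -0.13265001] [61.10830257  1.44096669]
[ 0.48850246 -0.18801326] [23.7 24.3 23.6 23.5] [0.0568 0.0586 0.0576 0.0585] [60.6242673  -0.41144979]
spike tip [ 0.48785539 -0.18692817] [59.37071583 -0.25422943]
```

Call:
arm_command(
  rows="0.5 30.2 -0.1 0 0 0 0;0.5 30 -0.1 0 0 0 0;0.5 0 0 35 0 0 0;0.5 0 0 30 0 0 0;0.5 0 0 12 0 0 0",
)

```text
time_s: 29.52
position: [0.4619, -0.133, 0.0536]
tool_rot: [[-0.402, 0.916, -0.003], [0.916, 0.402, 0.002], [0.003, -0.002, -1.0]]
ft_force: [-0.2, -0.5, -1.8]
grip_width: 0.0573
```

Call:
arm_command(
  rows="0.5 0 0 1 0 0 0;0.5 0 0 1 0 0 0;0.5 0 0 0 0 0 0;0.5 0 0 0 0 0 0",
)

```text
time_s: 29.85
position: [0.463, -0.1342, 0.0554]
tool_rot: [[-0.401, 0.916, 0.002], [0.916, 0.401, -0.001], [-0.002, 0.001, -1.0]]
ft_force: [1.0, -0.5, -1.4]
grip_width: 0.0572
```

Call:
arm_command(
  rows="0.5 0 0 1 0 0 0;0.5 0 0 0.7 0 0 0;0.5 0 0 0 0 0 0",
)

```text
time_s: 30.1
position: [0.4624, -0.1339, 0.0531]
tool_rot: [[-0.401, 0.916, 0.001], [0.916, 0.401, -0.0], [-0.001, 0.0, -1.0]]
ft_force: [-0.1, 0.2, -2.0]
grip_width: 0.0569
```

Call:
arm_command(
  rows="0.5 0 0 1 0 0 0;0.5 0 0 0.5 0 0 0;0.5 0 0 0 0 0 0",
)

```text
time_s: 30.35
position: [0.4622, -0.1338, 0.0513]
tool_rot: [[-0.401, 0.916, -0.0], [0.916, 0.401, 0.0], [0.0, -0.0, -1.0]]
ft_force: [0.1, -0.2, -1.3]
grip_width: 0.0573
```

Call:
arm_command(
  rows="0.5 0 0 1 0 0 0;0.5 0 0 0 0 0 0",
)

```text
time_s: 30.52
position: [0.4623, -0.1338, 0.0507]
tool_rot: [[-0.401, 0.916, 0.0], [0.916, 0.401, -0.0], [-0.0, 0.0, -1.0]]
ft_force: [-0.8, 0.2, 4.4]
grip_width: 0.0566
```

Call:
arm_command(
  rows="0.5 0 0 0.7 0 0 0;0.5 0 0 0 0 0 0",
)

```text
time_s: 30.68
position: [0.4623, -0.1339, 0.0506]
tool_rot: [[-0.401, 0.916, 0.001], [0.916, 0.401, -0.001], [-0.001, 0.0, -1.0]]
ft_force: [-4.0, 2.0, 13.2]
grip_width: 0.0571
```

Contact; back off slightly, release, rise, and take the last look from an offset.

Call:
arm_command(
  rows="0.5 0 0 -1.2 0 0 0;0.2 0 0 0 0 0 0;0 0 0 0 0 0 0;0 0 0 -20 0 0 0;0 0 0 -30 0 0 0",
)

```text
time_s: 31.1
position: [0.4612, -0.1333, 0.0994]
tool_rot: [[-0.401, 0.916, -0.005], [0.916, 0.401, 0.003], [0.005, -0.003, -1.0]]
ft_force: [-0.2, -0.2, -0.6]
grip_width: 0.0855
```

Call:
arm_command(
  rows="0 0 0 -35 0 0 0;0 -30 0 -20 0 0 0;0 -38 0 0 0 0 0;0 -10 0 0 0 0 0;0 0 0 0 0 0 0",
)

```text
time_s: 31.52
position: [0.4941, -0.2074, 0.1554]
tool_rot: [[-0.399, 0.917, 0.001], [0.917, 0.399, -0.001], [-0.001, 0.0, -1.0]]
ft_force: [-0.3, 0.5, -1.1]
grip_width: 0.0855
```

Call:
arm_command(
  rows="0 0 0 0 0 0 0;0 0 0 0 0 0 0",
)

```text
time_s: 31.68
position: [0.4928, -0.2041, 0.1551]
tool_rot: [[-0.401, 0.916, -0.002], [0.916, 0.401, 0.001], [0.002, -0.001, -1.0]]
ft_force: [0.2, 0.4, -0.2]
grip_width: 0.0856
```

```bash
python3 -c "
from h import *
m,a=snap('w16'); s=eyes.get_image('scene')[:,:,::-1]
ms=eyes.camera_model('scene'); p=pix(ms,'scene',[(.485,-.38,.06),(.463,-.133,.03),(.535,-.012,.02)]); print(p)
x0,y0=int(p[:,0].min()-60),int(p[:,1].min()-60); c=s[max(0,y0):y0+230,max(0,x0):x0+230]
c=cv2.resize(c,(400,400*c.shape[0]//c.shape[1]),interpolation=cv2.INTER_CUBIC)[:520]
w=cv2.resize(a[20:260,110:370],(400,369)); H=np.zeros((max(c.shape[0],369),800,3),np.uint8); H[:369,:400]=w; H[:c.shape[0],400:]=c; cv2.imwrite('pics/final.png',H)
print(pix(m,'wrist',[(.4638,-.1327,.038),(.4638,-.1327,.052),(.4638,-.1327,.07)]))
plan((.463,-.134,.15,23.5))"
```

```text
[[223.21896892 130.83828253]
 [266.11940341 170.54613761]
 [264.38102809 199.91020736]]
[[259.08207373  98.48519819]
 [259.12776638  97.91419019]
 [259.19548283  97.06831599]]
at [ 0.493  -0.2041  0.1555] yaw 23.68 t 31.78 w 0.0852 F [ 0.   1.3 -0.2]
0 38.1 0.3 2.8 -0.0 -0.0 0.1; 0 38.1 0.3 2.8 -0.0 -0.0 0.1;  |
```

View pics/final.png

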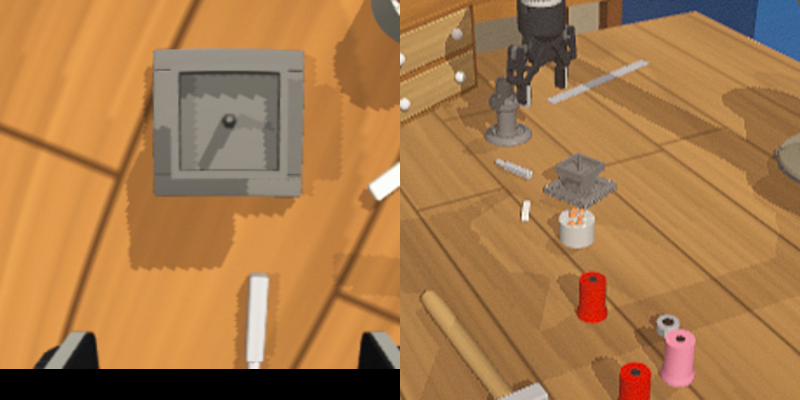

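```bash
python3 -c "
from rig import env; print(env.close_job())"
```

```text
the job is handed in; nothing more can be done
None
```

Both candlesticks are assembled and I handed the job in at about 32 s of the 141 s allowed; no verdict is reported.

- **Tall candlestick:** the column stands in the round foot, with the round pan on it and the candle cup in the pan, mouth up. The wrist pictures put the column about 1.5 mm off the foot centre. The pan looked centred on the column within the reading error, and the cup about 1 mm off the pan.
- **Low candlestick:** the short block stands in the square foot, square to it and less than 1 mm off centre. The square pan is on it with its spike up, the tip about 1 mm from where it should be.
- **Last look:** the final scene picture shows both stacks upright and the tin of rivets standing. The gripper was open, at least 10 cm clear of the low stack and further from the tall one. I never commanded a move near the tin or the red and pink look-alikes.
- **Forces:** at the end of each move, outside forces on the tool were never above about 15 N.
- **Disagreements:**
  - The top camera's first hand-picked estimates were 3–8 mm off the wrist camera's, so I used the wrist camera.
  - One reading seemed to show the column 4 mm off the foot centre. This came from taking the rim edge at the wrong height; read at bench height, the two views agreed.
  - My first grip on the square pan was a little high, so I let go and gripped it again lower.

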